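# Load the bag-clip feeder and let the row down

## Task

Get the bag clips lying on the left of the worktop ready for use in the clip feeder: first wind the handwheel until the orange shutter is fully shut, then lay every clip across the upper part of the chute, all the same way up and round (teal jaw uppermost, red hinge end against the red cheek), so that they slide down into a row behind the shutter. When all of them are in, wind the handwheel back until the shutter is fully open, so that the whole row slides into the pick-up bay and lies there the same way, and leave the bowl, spice jar and timer behind it where they stand.

Things in the scene. Friction and masses are not known exactly. Their poses are not given: they have to be found in the camera images.
- chute: Fixed sloping channel of the clip feeder, 63 mm wide inside (flared at the top), cheeks 21 mm high, falling 27 degrees from mid-worktop to the right. Origin: on its floor, mid-width, under the shutter, 76 mm above the worktop. x points UP the slope along the floor, -y to the RED far cheek, +y to the plain cheek (wheel side, nearer the robot), z square to the floor. A black bridge over the shutter is 69 mm high.
- chute_load (a point): Point on the chute floor, mid-width, 135 mm up the slope from the shutter, same axes as the chute. The loading part runs from the shutter to the open top end 183 mm up; over the top 66 mm the cheeks flare (69 mm apart here, 85 at the end). The floor is polished, very slippery: a clip let go here slides down by itself to the shutter or the next clip; five clips fill 120 mm.
- chute_bay (a point): Middle of the floor of the pick-up bay, same axes as the chute. The bay is the part of the chute below the shutter, 128 mm long down to the black end wall, with the same floor and cheeks.
- shutter (a joint): The orange shutter across the chute, a 4 mm plate that rises square to the chute floor: 0 = down (shut), 0.030 m = fully up; clips pass below it when it is up. It moves only with the handwheel, 6.7 mm a radian, and stays where it is left.
- handwheel (a joint): The black handwheel that works the shutter, in rad: 0 = at its end stop, shutter fully shut; 4.5 = at the other end stop, shutter fully open. It GROWS when the wheel is turned CLOCKWISE seen from above. It turns about a vertical axis against light friction (0.05 N m) and stays where it is left.
- handwheel_grip (a point): Centre of the handwheel, at the height of its rim: a wheel lying level, 68 mm across outside, with a round rim bar 12 mm thick and four spokes, on a brass foot (70 mm wide, 50 mm below the rim) about 115 mm above the worktop. Can be gripped from above across its outside at any angle; 25 mm are free all round.
- clip_1_mid (a point): A bag clip (one of five alike, some may be absent): 60 mm long (x, from -30 to +30 mm), 24 mm wide (y), 14 mm thick (z), 30 g. Upper jaw teal, lower jaw white, a round RED hinge knuckle (14 mm across) at its +x end. This point is its centre, 7 mm above its underside; x points to the red hinge end, z out of the teal jaw.
- clip_2_mid (a point): Another bag clip, as clip_1.
- clip_3_mid (a point): Another bag clip, as clip_1.
- clip_4_mid (a point): Another bag clip, as clip_1.
- clip_5_mid (a point): Another bag clip, as clip_1.
- clip_1_hinge (a point): The middle of that clip's red hinge knuckle, 23 mm along +x from the clip's centre, half-way up.
- clip_2_hinge (a point): The middle of that clip's red hinge knuckle, 23 mm along +x from the clip's centre, half-way up.
- clip_3_hinge (a point): The middle of that clip's red hinge knuckle, 23 mm along +x from the clip's centre, half-way up.
- clip_4_hinge (a point): The middle of that clip's red hinge knuckle, 23 mm along +x from the clip's centre, half-way up.
- clip_5_hinge (a point): The middle of that clip's red hinge knuckle, 23 mm along +x from the clip's centre, half-way up.
- timer: A white wind-up kitchen timer with a dark dial, 66 mm across, 48 mm high, right rear; bystander. Origin under its centre.
- bowl: A white spotted bowl, 130 mm across, 55 mm high, at the right rear behind the feeder; bystander. Origin under its centre.
- spice_jar: A glass spice jar with a dark cap, 41 mm across, 105 mm high, at the right rear; bystander. Origin under its centre.

How it is judged:
On the way, in this order (a step that is already met when the one before it is completed fails the run):
1. the shutter is wound fully shut (handwheel below 0.15 rad) (value of joint handwheel below 0.15 rad), for 0.2 s.
2. every clip lies in the chute above the shut shutter, teal up, red hinge end at the red cheek (value of joint handwheel below 0.3 rad and x of clip_1_mid in the frame of chute between 0.004 and 0.13 m and z of clip_1_mid in the frame of chute between -0.002 and 0.016 m and y of clip_1_hinge in the frame of chute between -0.034 and -0.015 m and angle between each of clip_1_mid, clip_2_mid, clip_3_mid, clip_4_mid, clip_5_mid's own z axis and vertical below 0.7 rad and x of clip_2_mid in the frame of chute between 0.004 and 0.13 m and z of clip_2_mid in the frame of chute between -0.002 and 0.016 m and y of clip_2_hinge in the frame of chute between -0.034 and -0.015 m and x of clip_3_mid in the frame of chute between 0.004 and 0.13 m and z of clip_3_mid in the frame of chute between -0.002 and 0.016 m and y of clip_3_hinge in the frame of chute between -0.034 and -0.015 m and x of clip_4_mid in the frame of chute between 0.004 and 0.13 m and z of clip_4_mid in the frame of chute between -0.002 and 0.016 m and y of clip_4_hinge in the frame of chute between -0.034 and -0.015 m and x of clip_5_mid in the frame of chute between 0.004 and 0.13 m and z of clip_5_mid in the frame of chute between -0.002 and 0.016 m and y of clip_5_hinge in the frame of chute between -0.034 and -0.015 m), for 0.3 s.
3. the shutter is wound fully open (handwheel above 4.2 rad) (value of joint handwheel above 4.2 rad), for 0.2 s.
At the end, for the whole second after the job is handed in: The handwheel stands above 4.1 rad (shutter open) and every clip lies on the chute floor in the pick-up bay (its centre below the shutter line, between it and the end wall), teal jaw up (within 40 degrees of vertical), its red hinge knuckle on the red cheek's side (15 to 34 mm from mid-width) (value of joint handwheel above 4.1 rad and x of clip_1_mid in the frame of chute between -0.128 and -0.002 m and z of clip_1_mid in the frame of chute between -0.002 and 0.016 m and y of clip_1_hinge in the frame of chute between -0.034 and -0.015 m and angle between each of clip_1_mid, clip_2_mid, clip_3_mid, clip_4_mid, clip_5_mid's own z axis and vertical below 0.7 rad and x of clip_2_mid in the frame of chute between -0.128 and -0.002 m and z of clip_2_mid in the frame of chute between -0.002 and 0.016 m and y of clip_2_hinge in the frame of chute between -0.034 and -0.015 m and x of clip_3_mid in the frame of chute between -0.128 and -0.002 m and z of clip_3_mid in the frame of chute between -0.002 and 0.016 m and y of clip_3_hinge in the frame of chute between -0.034 and -0.015 m and x of clip_4_mid in the frame of chute between -0.128 and -0.002 m and z of clip_4_mid in the frame of chute between -0.002 and 0.016 m and y of clip_4_hinge in the frame of chute between -0.034 and -0.015 m and x of clip_5_mid in the frame of chute between -0.128 and -0.002 m and z of clip_5_mid in the frame of chute between -0.002 and 0.016 m and y of clip_5_hinge in the frame of chute between -0.034 and -0.015 m); the robot touches nothing.
It fails at once if the bowl, the spice jar or the timer is pushed more than 4 cm aside (distance of any of bowl, spice_jar, timer from where it was at the start of the episode above 0.04 m).
Of clip_1, clip_2, clip_3, clip_4, clip_5 only 3 to 5 are there at a start; the rules pass over those that are not, and their reading is None.
At some moment in a run one of clip_1, clip_2, clip_3, clip_4, clip_5 may be knocked a few centimetres aside while the robot is not near it.
Once in a run the grip may slacken for a moment while it holds something.
It also fails if it takes over 210 s, if anything falls off the work surface, if the arm or the gripper's body presses on something with over 40 N, if the wrist force passes 120 N, or if a joint passes its speed limit or range.

## Robot

A 6-joint arm with a two-finger parallel gripper is mounted at the origin on a cart in front of the work surface, level with it; the furniture and walls round the work are solid. World frame = base frame: x ahead of the robot, y to its left, z up, the work surface at z = 0. Lengths are in m, angles in rad, forces in N, time in s.
With the tool pointing down it reaches from about 0.375 to 0.925 m from the base axis. Payload 5.7 kg.
Tool frame: the origin (TCP) lies on the front face of the gripper's body, between the roots of the fingers; the fingertips stand 73 mm ahead of it and the grasp point (between the pads) lies 54 mm ahead of it; z points along the fingers, y is the line along which they close (so a half turn about z gives the same grasp; the last joint's range is limited). The gripper opens to 85 mm and grips with 20 to 120 N. Pads are 22 mm wide; open, the fingers measure 114 mm over their backs; the gripper's body (76 mm by 85 mm) begins 54 mm behind the grasp point. The pads swing forward as they close: fully open they stand 13 mm farther back than shut.
Start: joints at [0.99, 0.359, 1.51, -0, 1.272, -0.115], TCP at [0.269, 0.536, 0.304] pointing down, gripper open.
Joint ranges: [-2.97, 2.97], [-1.01, 2.36], [0.21, 2.38], [-0.96, 4.11], [0.2, 2.71], [-2.98, 2.98]. Speed limits (rad/s): [2.39, 2.39, 3.14, 3.14, 3.14, 3.14].

## Interface

Orientations are given as a unit quaternion [x, y, z, w].
In Python, from rig import status, vision, manip, models gives the robot as it stands.
- The arm moves only by the tool send_rows, never from a script. Its argument "motion" is a list of rows, each a list of 5 numbers: the opening, from 0 (shut) to 1 (fully open), then the shift along the tool's x, y, z in mm, then the turn about the tool's z in rad. In form: [[gripper, tx, ty, tz, yaw], ...]. A call has 1 to 5 rows; each row is the pose to reach, as a shift and turn from the pose commanded when the call began, along the tool's axes at that moment; what a row does not reach only later rows make up. A row lasts 1/12 s, in which the tool goes at most 41.7 mm and 7.16 degrees, less where a joint would pass 70% of its speed; a pose out of reach is approached as far as the arm can. A call with a gripper value outside its range is refused whole. The fingers move at their own pace and stop on an object; the grip force is fixed at half the most. Time passes only in rows, so rows that repeat a pose let the fingers close. It gives the time, the measured TCP pose, the force, the opening and the grip force at its end, in the units of the state.
- status.sense(): the state, without advancing time (a new reading comes with each control period).
- vision.grab_frame(name): name is "scene" or "top" or "wrist"; returns (picture, depth): 420x560x3 uint8, red, green, blue; 420x560 float32, m along the optical axis (not along the pixel's ray), 0 where there is no reading.
- vision.get_calibration(name): a dict with "fx", "fy", "cx", "cy" (pixels), "view" (4x4, takes a point from world to camera coordinates); the wrist camera has in their place "T_tool_cam" (4x4, takes a point from camera to tool coordinates, whose origin is the TCP and whose axes are the flange's). Camera axes: x right, y down, z forward; pixel columns grow to the right and rows downward; lengths in m; the calibration is good to about 2 mm. A picture is of the moment at which its call begins: read the wrist's pose just before it. get_calibration takes no time and is no camera call.
- manip.job_done(): hands the job in; it is judged then, once.
Trained networks look in the newest picture that a camera, given by its name, has taken for a name from the list of things; names that differ only in an ending like _2 or _b are one class to them, and where a whole thing is asked for, a point or a joint stands for the part that bears it (a point fixed in the world has none). Each returns a list of dicts, best first, with "conf" (0 to 1); they miss things now and then, are a little off and sometimes report something else, mostly with a low value. They report only what shows in the picture. A call takes as long as a camera call.
- models.trace(camera, query): "mask" (420x560 bool, what is visible of it) and "centre" ([column, row] in pixels, amid what is visible of it).
- models.place_of(camera, query): "centre" ([column, row] in pixels: a listed point, or the origin of a listed thing).
The state is a dict: "t": time; "joints": joint angles; "dq": joint speeds; "effort": joint torques, N m; "eef_pos": TCP position; "eef_rot": TCP orientation; "wrist_force": force on the tool from outside, world axes, zero at the start; "moment": the same for the moment, N m; "width": finger opening in m; "grip_force": force on a finger pad.
Only numpy, scipy, OpenCV 4.12 (cv2) and the standard library are available. Lean on these libraries where they do the work, as an engineer would, in place of code of your own. Each camera call takes 0.05 s, during which the arm holds its last target. There are 200 camera calls.

## Working session

There is one attempt and no reset: what is moved stays moved. The work goes in short steps, Python scripts to look and compute and a tool call to move; the robot and the scene stay as the last step left them, time stands still between calls to the robot, and variables do not carry over. Pictures are saved under pics/ and viewed, at most 14 in all, crops included, and the job is handed in when it is done.

Besides the shell and the picture viewer there is one more tool, called after ">>>" as name(argument=value, ...), one argument or row to a line, values as JSON. send_rows: Moves the arm, as the interface text tells. Its arguments: {"type":"object","properties":{"motion":{"type":"array","items":{"type":"array","items":{"type":"number"}}}},"required":["motion"]}

```bash
mkdir -p pics; ls; cat > h.py <<'E'
import numpy as np, cv2
from rig import status, vision, manip, models
from scipy.spatial.transform import Rotation as R
def grab(n):
    s=status.sense(); im,d=vision.grab_frame(n); c=vision.get_calibration(n)
    if 'view' in c: M=np.linalg.inv(np.array(c['view']))
    else:
        T=np.eye(4);T[:3,:3]=R.from_quat(s['eef_rot']).as_matrix();T[:3,3]=s['eef_pos'];M=T@np.array(c['T_tool_cam'])
    return im,d,c,M
def p3(px,d,c,M,z=None):
    u,v=px; ray=np.array([(u-c['cx'])/c['fx'],(v-c['cy'])/c['fy'],1])
    if z is None:
        ui,vi=int(round(u)),int(round(v)); q=d[max(vi-1,0):vi+2,max(ui-1,0):ui+2]; q=q[q>0]
        if not len(q): return None
        return (M@np.append(ray*np.median(q),1))[:3]
    r=M[:3,:3]@ray; return M[:3,3]+r*(z-M[2,3])/r[2]
def save(im,n): cv2.imwrite('pics/'+n,im[:,:,::-1])
E
python3 - <<'E'
from h import *
np.set_printoptions(precision=4,suppress=True)
s=status.sense();print(s['eef_pos'],s['eef_rot'],s['width'],s['t'])
for n in ('scene','top'):
    im,d,c,M=grab(n);save(im,n+'0.png');print(n,c['fx'],M)
    for q in ('clip_1_mid','clip_1_hinge','handwheel_grip','chute','chute_load','chute_bay'):
        for r in models.place_of(n,q):
            print(q,round(r['conf'],2),np.round(r['centre'],1),p3(r['centre'],d,c,M))
E
```

```text
pics
[0.2692 0.5356 0.303 ] [ 0.2308  0.973  -0.0009 -0.0003] 0.08526021872095722 0.0
scene 542.8244038113893 [[-0.6432 -0.4547  0.6161 -0.4644]
 [-0.7655  0.3651 -0.5298  0.8605]
 [ 0.016  -0.8124 -0.5829  1.0699]
 [ 0.      0.      0.      1.    ]]
clip_1_mid 0.65 [267.1 287.6] [0.379  0.1967 0.0172]
clip_1_hinge 0.63 [271.8 285. ] [0.3803 0.1792 0.0153]
handwheel_grip 0.53 [397.  185.5] [ 0.3922 -0.3378  0.123 ]
chute 0.88 [365.  187.7] [ 0.4603 -0.2655  0.1092]
chute 0.69 [172.  293.2] [0.5229 0.409  0.0182]
chute_load 0.66 [339.9 186.5] [ 0.4815 -0.171   0.1423]
chute_load 0.49 [209.  279.7] [0.5066 0.3015 0.0153]
chute_bay 0.61 [373.2 188.5] [ 0.4577 -0.3039  0.0913]
chute_bay 0.48 [363.8 174.6] [ 0.5122 -0.3145  0.1131]
chute_bay 0.41 [219.3 309.7] [0.3958 0.3428 0.0149]
chute_bay 0.35 [338.9 187.5] [ 0.4635 -0.1474  0.158 ]
top 518.0618514182223 [[-0.0128 -0.9953  0.0963  0.3664]
 [-0.9999  0.0123 -0.005   0.0045]
 [ 0.0038 -0.0963 -0.9953  1.9517]
 [ 0.      0.      0.      1.    ]]
clip_1_mid 0.68 [232.4 252.8] [0.3877 0.207  0.0152]
clip_1_hinge 0.68 [239.7 255.1] [0.3789 0.1802 0.0123]
handwheel_grip 0.72 [384.1 249.4] [ 0.3917 -0.338   0.124 ]
chute 0.65 [362.3 174.1] [ 0.5914 -0.2042  0.5537]
chute 0.57 [376.2 220. ] [ 0.4967 -0.3157  0.1096]
chute_load 0.74 [338.7 222.6] [ 0.4873 -0.179   0.1367]
chute_bay 0.59 [383.4 223.1] [ 0.4835 -0.3358  0.1375]
```

View pics/scene0.png

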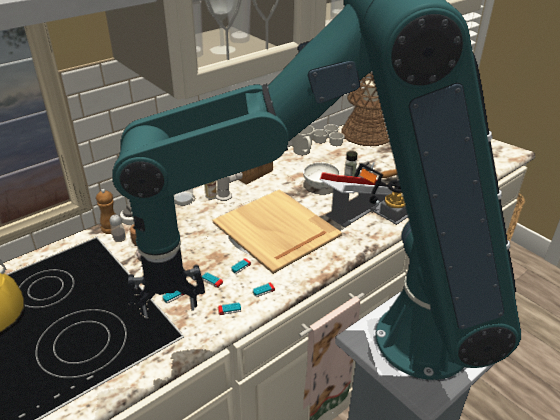

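View pics/top0.png

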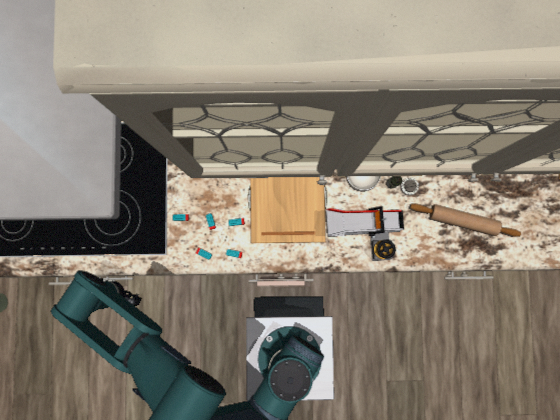

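The networks see five clips, all teal up, on the left at (181,217), (210,220), (236,222), (204,254) and (234,253) in the top view. The chute is at about (365,220) and the wheel at (384,249). I'll move over the clips first and align the tool with the world axes.

>>> send_rows(
  motion=[
    [1, -138, -74, -9, -0.466],
    [1, -138, -74, -9, -0.466],
    [1, -138, -74, -9, -0.466],
    [1, -138, -74, -9, -0.466],
    [1, -138, -74, -9, -0.466],
  ],
)

```text
t: 1.12
eef_pos: [0.3628, 0.4034, 0.3134]
eef_rot: [-0.002, 1.0, -0.001, 0.001]
wrist_force: [-0.4, 0.2, 0.7]
width: 0.0855
grip_force: 0.0
```

>>> send_rows(
  motion=[
    [1, -90, -128, -9, 0],
    [1, -90, -128, -9, 0],
    [1, -90, -128, -9, 0],
    [1, -90, -128, -9, 0],
    [1, -90, -128, -9, 0],
  ],
)

```text
t: 1.53
eef_pos: [0.4529, 0.2763, 0.3225]
eef_rot: [0.002, 1.0, -0.001, 0.002]
wrist_force: [0.6, 0.7, -0.1]
width: 0.0857
grip_force: 0.0
```

```bash
cat >> h.py <<'E'
np.set_printoptions(precision=4,suppress=True)
def st():
    s=status.sense(); m=R.from_quat(s['eef_rot']).as_matrix()
    print('t',round(s['t'],2),'tcp',np.round(s['eef_pos'],4),'y-ang',round(np.degrees(np.arctan2(m[1,1],m[0,1])),2),'tilt',np.round(m[:2,2],4),'w',round(s['width'],4),'gf',round(s['grip_force'],1),'F',np.round(s['wrist_force'],1),'j',np.round(s['joints'],3)); return s
def clips(n,z=0.007):
    im,d,c,M=grab(n)
    for q in ('clip_1_mid','clip_1_hinge'):
        for r in models.place_of(n,q):
            print(q,round(r['conf'],2),np.round(r['centre'],1),p3(r['centre'],d,c,M,z)[:2])
    return im,d,c,M
E
python3 - <<'E'
from h import *
st(); im,d,c,M=clips('wrist'); print(M); save(im,'w1.png')
for r in models.trace('wrist','clip_1'):
    ys,xs=np.where(r['mask']); z=p3(r['centre'],d,c,M)
    P=np.array([p3((u,v),d,c,M,0.014)[:2] for u,v in zip(xs,ys)],np.float32)
    print(round(r['conf'],2),cv2.minAreaRect(P),z)
E
```

```text
t 1.53 tcp [0.4529 0.2763 0.3225] y-ang 89.72 tilt [ 0.003  -0.0017] w 0.0857 gf 0.0 F [ 0.6  0.7 -0.1] j [ 0.419  0.241  1.635 -0.003  1.263 -1.146]
clip_1_mid 0.7 [213.6 112.1] [0.3848 0.2017]
clip_1_hinge 0.75 [195.  108.4] [0.381  0.1826]
[[ 0.0045  0.9587  0.2845  0.3805]
 [ 1.     -0.004  -0.0021  0.277 ]
 [-0.0009  0.2845 -0.9587  0.3905]
 [ 0.      0.      0.      1.    ]]Traceback (most recent call last):
  File "<stdin>", line 3, in <module>
ValueError: it knows: bowl, chute, chute_bay, chute_load, clip_1_hinge, clip_1_mid, clip_2_hinge, clip_2_mid, clip_3_hinge, clip_3_mid, clip_4_hinge, clip_4_mid, clip_5_hinge, clip_5_mid, handwheel, handwheel_gri
```

View pics/w1.png

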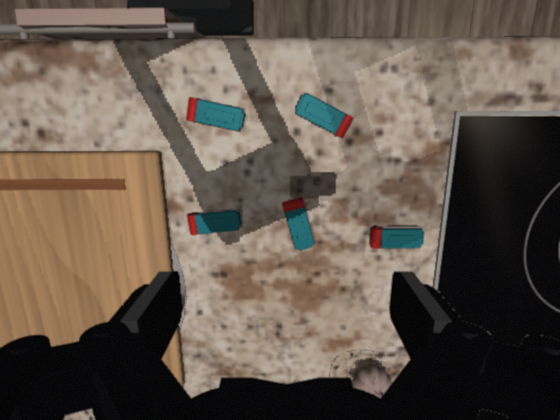

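>>> send_rows(
  motion=[
    [1, 0, -200, 0, 0],
    [1, 0, -200, 0, 0],
    [1, 0, -200, 0, 0],
    [1, 0, -200, 0, 0],
    [1, 0, -200, 0, 0],
  ],
)

```text
t: 2.1
eef_pos: [0.4486, 0.0795, 0.3218]
eef_rot: [-0.001, 1.0, -0.0, -0.0]
wrist_force: [0.3, -1.2, -0.2]
width: 0.0858
grip_force: 0.0
```

>>> send_rows(
  motion=[
    [1, 0, -200, 0, 0],
    [1, 0, -200, 0, 0],
    [1, 0, -200, 0, 0],
    [1, 0, -200, 0, 0],
    [1, 0, -200, 0, 0],
  ],
)

```text
t: 2.52
eef_pos: [0.4497, -0.121, 0.3221]
eef_rot: [-0.001, 1.0, -0.0, 0.0]
wrist_force: [1.6, -0.2, -0.2]
width: 0.0855
grip_force: 0.0
```

>>> send_rows(
  motion=[
    [1, 20, -156, 0, 0],
    [1, 20, -156, 0, 0],
    [1, 20, -156, 0, 0],
    [1, 20, -156, 0, 0],
    [1, 20, -156, 0, 0],
  ],
)

```text
t: 2.93
eef_pos: [0.4304, -0.2803, 0.3221]
eef_rot: [0.001, 1.0, -0.002, 0.001]
wrist_force: [0.5, -0.6, 0.4]
width: 0.0852
grip_force: 0.0
```

```bash
python3 - <<'E'
from h import *
st(); im,d,c,M=grab('wrist'); save(im,'w2.png'); np.savez('w2.npz',im=im,d=d,M=M)
for q in ('handwheel_grip','chute','chute_load','chute_bay'):
    for r in models.place_of('wrist',q): print(q,round(r['conf'],2),np.round(r['centre'],1),p3(r['centre'],d,c,M))
for q in ('handwheel','shutter'):
    for r in models.trace('wrist',q):
        ys,xs=np.where(r['mask']); P=np.array([p3(a,d,c,M) for a in zip(xs[::3],ys[::3])]); print(q,round(r['conf'],2),np.round(r['centre']),np.percentile(P,[2,50,98],axis=0))
E
```

```text
t 2.93 tcp [ 0.4304 -0.2803  0.3221] y-ang 89.88 tilt [ 0.001  -0.0034] w 0.0852 gf 0.0 F [ 0.5 -0.6  0.4] j [-0.711  0.216  1.671 -0.002  1.252 -2.279]
handwheel_grip 0.63 [201.  155.1] [ 0.3919 -0.344   0.1225]
chute 0.78 [265.4 255.4] [ 0.4945 -0.3001  0.074 ]
chute_load 0.85 [417.  281.5] [ 0.4186 -0.2322  0.2738]
chute_bay 0.77 [210.  245.7] [ 0.4965 -0.3601  0.0438]
handwheel 0.76 [202. 154.] [[ 0.3631 -0.3746  0.1143]
 [ 0.3918 -0.3445  0.1192]
 [ 0.4226 -0.315   0.1224]]
shutter 0.62 [239. 280.] [[ 0.467  -0.34    0.1033]
 [ 0.4962 -0.3198  0.1166]
 [ 0.5252 -0.3127  0.1536]]
```

View pics/w2.png

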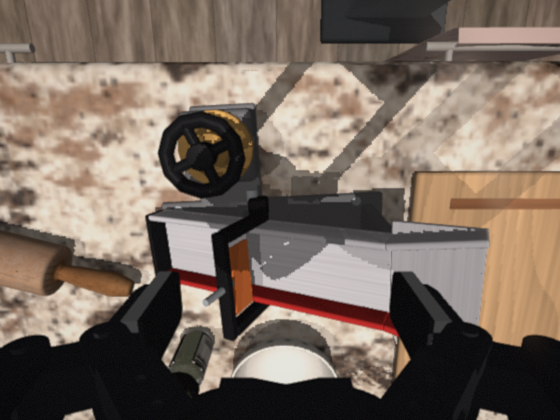

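>>> send_rows(
  motion=[
    [1, 37.4, -64, 0, 0.6],
    [1, 37.4, -64, 0, 0.6],
    [1, 37.4, -64, 0, 0.6],
    [1, 37.4, -64, 0, 0.6],
    [1, 37.4, -64, 0, 0.6],
  ],
)

```text
t: 3.7
eef_pos: [0.3923, -0.3395, 0.322]
eef_rot: [0.298, 0.954, 0.0, -0.0]
wrist_force: [-0.2, 0.2, 0.1]
width: 0.0852
grip_force: 0.0
```

>>> send_rows(
  motion=[
    [1, 0, 0, 0, 0.62],
    [1, 0, 0, 0, 0.62],
    [1, 0, 0, 0, 0.62],
    [1, 0, 0, 0, 0.62],
    [1, 0, 0, 0, 0.62],
  ],
)

```text
t: 4.12
eef_pos: [0.3927, -0.3388, 0.3221]
eef_rot: [0.575, 0.818, 0.0, 0.0]
wrist_force: [-0.9, -0.1, 0.5]
width: 0.0854
grip_force: 0.0
```

>>> send_rows(
  motion=[
    [1, 0, 0, 0, 0.62],
    [1, 0, 0, 0, 0.62],
    [1, 0, 0, 0, 0.62],
    [1, 0, 0, 0, 0.62],
    [1, 0, 0, 0, 0.62],
  ],
)

```text
t: 4.53
eef_pos: [0.3927, -0.3388, 0.3221]
eef_rot: [0.797, 0.604, 0.0, 0.0]
wrist_force: [-0.7, 1.3, 0.3]
width: 0.0855
grip_force: 0.0
```

>>> send_rows(
  motion=[
    [1, 0, 0, 0, 0.62],
    [1, 0, 0, 0, 0.62],
    [1, 0, 0, 0, 0.62],
    [1, 0, 0, 0, 0.62],
    [1, 0, 0, 0, 0.62],
  ],
)

```text
t: 4.95
eef_pos: [0.3928, -0.3388, 0.3221]
eef_rot: [0.943, 0.332, 0.0, -0.0]
wrist_force: [-0.2, -0.8, 0.9]
width: 0.0851
grip_force: 0.0
```

>>> send_rows(
  motion=[
    [1, 0, 0, 0, 0.62],
    [1, 0, 0, 0, 0.62],
    [1, 0, 0, 0, 0.62],
    [1, 0, 0, 0, 0.62],
    [1, 0, 0, 0, 0.62],
  ],
)

```text
t: 5.37
eef_pos: [0.3927, -0.3388, 0.3221]
eef_rot: [1.0, 0.029, 0.0, -0.0]
wrist_force: [0.1, 0.2, 0.0]
width: 0.0853
grip_force: 0.0
```

>>> send_rows(
  motion=[
    [1, 0, 0, 0, 0.58],
    [1, 0, 0, 0, 0.58],
    [1, 0, 0, 0, 0.58],
    [1, 0, 0, 0, 0.58],
    [1, 0, 0, 0, 0.58],
  ],
)

```text
t: 5.78
eef_pos: [0.3928, -0.3388, 0.3221]
eef_rot: [0.966, -0.258, 0.0, -0.0]
wrist_force: [0.1, -0.3, -0.3]
width: 0.0854
grip_force: 0.0
```

```bash
python3 - <<'E'
from h import *
st(); im,d,c,M=grab('wrist')
for r in models.trace('wrist','handwheel'):
    ys,xs=np.where(r['mask']); P=np.array([p3(a,d,c,M) for a in zip(xs,ys)]);P=P[P[:,2]>.11]
    print(r['conf'],cv2.minEnclosingCircle(P[:,:2].astype(np.float32)),np.percentile(P,[1,50,99],axis=0))
# chute fit from stored frame
f=np.load('w2.npz');im=f['im'];d=f['d'];M=f['M']
hsv=cv2.cvtColor(im,cv2.COLOR_RGB2HSV)
red=((hsv[...,0]<6)|(hsv[...,0]>174))&(hsv[...,1]>170)&(hsv[...,2]>70); red[:255]=0; red[340:]=0
ys,xs=np.where(red); P=np.array([p3(a,d,c,M) for a in zip(xs,ys) if d[a[1],a[0]]>0])
ok=(P[:,2]>.0)&(P[:,2]<.22); P=P[ok]
for lo in np.arange(-.46,-.12,.03):
    q=P[(P[:,1]>lo)&(P[:,1]<lo+.03)]
    if len(q)>5: print('red y',round(lo+.015,3),len(q),'x',np.percentile(q[:,0],[5,50,95]),'z',np.percentile(q[:,2],[5,50,95]))
for col in (180,200,280,300,330,360,390,440):
    print(col,[(v,np.round(p3((col,v),d,c,M),3).tolist()) for v in range(205,330,10)])
E
```

```text
t 5.78 tcp [ 0.3928 -0.3388  0.3221] y-ang -119.96 tilt [0.0001 0.    ] w 0.0854 gf 0.0 F [ 0.1 -0.3 -0.3] j [-0.845  0.224  1.659  0.     1.258  1.249]
red y -0.385 115 x [0.5319 0.5329 0.5356] z [0.0467 0.0539 0.0603]
red y -0.355 105 x [0.5307 0.5317 0.5345] z [0.0579 0.0648 0.0702]
red y -0.325 18 x [0.5235 0.5292 0.5328] z [0.0719 0.0914 0.0989]
red y -0.295 289 x [0.5269 0.5284 0.5329] z [0.0909 0.0974 0.1058]
red y -0.265 330 x [0.5255 0.5266 0.5294] z [0.0994 0.1125 0.1216]
red y -0.235 440 x [0.5238 0.5248 0.5278] z [0.1173 0.1272 0.1364]
red y -0.205 435 x [0.5227 0.5236 0.5268] z [0.1293 0.1411 0.1501]
180 [(205, [0.463, -0.4, 0.006]), (215, [0.463, -0.389, 0.042]), (225, [0.48, -0.395, 0.026]), (235, [0.491, -0.396, 0.026]), (245, [0.504, -0.398, 0.024]), (255, [0.516, -0.399, 0.023]), (265, [0.529, -0.401, 0.022]), (275, [0.533, -0.396, 0.039]), (285, [0.427, -0.323, 0.261]), (295, [0.431, -0.323, 0.262]), (305, [0.434, -0.323, 0.264]), (315, [0.439, -0.323, 0.264]), (325, [0.623, -0.416, -0.002])]
200 [(205, [0.462, -0.377, 0.006]), (215, [0.462, -0.368, 0.045]), (225, 
[... 2075 characters left out ...]
 -0.198, 0.129]), (245, [0.454, -0.204, 0.148]), (255, [0.471, -0.197, 0.127]), (265, [0.48, -0.196, 0.128]), (275, [0.489, -0.195, 0.127]), (285, [0.498, -0.194, 0.127]), (295, [0.431, -0.237, 0.261]), (305, [0.435, -0.237, 0.262]), (315, [0.439, -0.237, 0.263]), (325, [0.523, -0.198, 0.146])]
440 [(205, [0.461, -0.11, 0.013]), (215, [0.473, -0.108, 0.012]), (225, [0.441, -0.166, 0.142]), (235, [0.446, -0.169, 0.151]), (245, [0.448, -0.174, 0.163]), (255, [0.464, -0.165, 0.144]), (265, [0.472, -0.164, 0.145]), (275, [0.48, -0.163, 0.145]), (285, [0.488, -0.162, 0.145]), (295, [0.423, -0.224, 0.276]), (305, [0.423, -0.227, 0.282]), (315, [0.419, -0.233, 0.295]), (325, [0.42, -0.234, 0.298])]
```

```bash
python3 - <<'E'
from h import *
st(); im,d,c,M=grab('wrist'); st(); save(im,'w3.png')
for q in ('handwheel_grip',):
    for r in models.place_of('wrist',q): print(q,round(r['conf'],2),np.round(r['centre'],1),p3(r['centre'],d,c,M))
ys,xs=np.mgrid[0:420:2,0:560:2]; P=np.array([p3(a,d,c,M) for a in zip(xs.ravel(),ys.ravel()) if d[a[1],a[0]]>0])
Q=P[(P[:,2]>.108)&(P[:,2]<.13)&(np.hypot(P[:,0]-.393,P[:,1]+.34)<.045)]
print(len(Q),cv2.minEnclosingCircle(Q[:,:2].astype(np.float32)),Q.min(0),Q.max(0))
im,d,c,M=grab('top');
ys,xs=np.mgrid[225:275,360:410]; P=np.array([p3(a,d,c,M) for a in zip(xs.ravel(),ys.ravel()) if d[a[1],a[0]]>0])
Q=P[(P[:,2]>.108)&(P[:,2]<.13)&(np.hypot(P[:,0]-.393,P[:,1]+.34)<.045)]
print(len(Q),Q.min(0) if len(Q) else 0,Q.max(0) if len(Q) else 0)
E
```

```text
t 5.88 tcp [ 0.3927 -0.339   0.322 ] y-ang -119.64 tilt [0. 0.] w 0.0853 gf 0.0 F [ 0.4 -0.9 -0. ] j [-0.845  0.225  1.659  0.     1.258  1.243]
t 5.93 tcp [ 0.3927 -0.3391  0.322 ] y-ang -119.48 tilt [ 0. -0.] w 0.0855 gf 0.0 F [ 0.  -0.5 -0.3] j [-0.846  0.225  1.659  0.     1.258  1.24 ]
handwheel_grip 0.63 [294.6 194.4] [ 0.3951 -0.3484  0.1222]
1093 ((0.3939231336116791, -0.3460954427719116), 0.03340138867497444) [ 0.3609 -0.3792  0.1101] [ 0.4268 -0.313   0.1228]
31 [ 0.3648 -0.3585  0.1138] [ 0.4109 -0.3132  0.127 ]
```

View pics/w3.png

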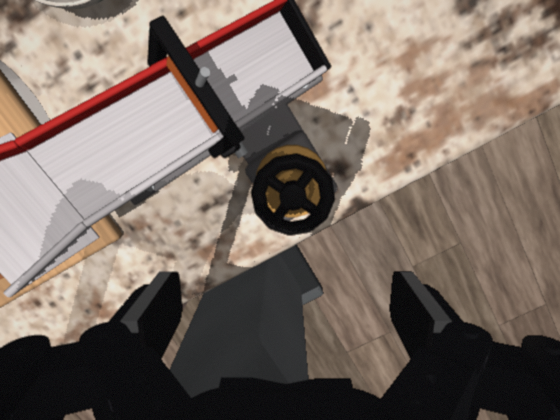

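>>> send_rows(
  motion=[
    [1, 4, 5, 60, 0],
    [1, 4, 5, 120, 0],
    [1, 4, 5, 140, 0],
    [1, 4, 5, 159, 0],
    [1, 4, 5, 159, 0],
  ],
)

```text
t: 6.45
eef_pos: [0.3905, -0.343, 0.1572]
eef_rot: [0.967, -0.255, -0.005, -0.003]
wrist_force: [-1.2, 0.8, -0.7]
width: 0.0855
grip_force: 0.0
```

>>> send_rows(
  motion=[
    [0.5, 0, 0, 0, 0],
    [0.5, 0, 0, 0, 0],
    [0.5, 0, 0, 0, 0],
    [0.5, 0, 0, 0, 0],
    [0.5, 0, 0, 0, 0],
  ],
)

```text
t: 6.87
eef_pos: [0.394, -0.3463, 0.1648]
eef_rot: [0.967, -0.256, 0.001, 0.0]
wrist_force: [1.1, 5.5, 2.9]
width: 0.0646
grip_force: 68.6
```

```bash
python3 - <<'E'
from h import *
print(st()['moment'])
E
```

```text
t 6.87 tcp [ 0.394  -0.3463  0.1648] y-ang -119.69 tilt [ 0.0021 -0.001 ] w 0.0646 gf 68.6 F [1.1 5.5 2.9] j [-0.853  0.424  1.823  0.001  0.893  1.235]
[ 0.988  -0.3278  0.0948]
```

>>> send_rows(
  motion=[
    [0.5, 0, 0, 0, -0.12],
    [0.5, 0, 0, 0, -0.24],
    [0.5, 0, 0, 0, -0.36],
    [0.5, 0, 0, 0, -0.48],
    [0.5, 0, 0, 0, -0.6],
  ],
)

```text
t: 7.28
eef_pos: [0.394, -0.3463, 0.1648]
eef_rot: [0.999, 0.044, 0.001, 0.001]
wrist_force: [2.4, 5.3, 3.2]
width: 0.0644
grip_force: 68.8
```

```bash
python3 - <<'E'
from h import *
print(st()['moment']); im,d,c,M=grab('wrist'); save(im,'w4.png')
E
```

```text
t 7.28 tcp [ 0.394  -0.3463  0.1648] y-ang -84.99 tilt [ 0.0021 -0.001 ] w 0.0644 gf 68.8 F [2.4 5.3 3.2] j [-0.853  0.424  1.823  0.001  0.893  0.629]
[ 1.0382 -0.2494 -0.0547]
```

>>> send_rows(
  motion=[
    [0.5, 0, 0, 0, -0.12],
    [0.5, 0, 0, 0, -0.24],
    [0.5, 0, 0, 0, -0.36],
    [0.5, 0, 0, 0, -0.48],
    [0.5, 0, 0, 0, -0.6],
  ],
)

```text
t: 7.75
eef_pos: [0.394, -0.3464, 0.1648]
eef_rot: [0.941, 0.337, 0.001, 0.001]
wrist_force: [2.0, 5.2, 3.5]
width: 0.0648
grip_force: 68.8
```

```bash
python3 - <<'E'
from h import *
print(st()['moment'])
E
```

```text
t 7.75 tcp [ 0.394  -0.3464  0.1648] y-ang -50.61 tilt [ 0.0021 -0.0011] w 0.0648 gf 68.8 F [2.  5.2 3.5] j [-0.853  0.424  1.823  0.001  0.893  0.029]
[ 1.0081 -0.0514 -0.0496]
```

>>> send_rows(
  motion=[
    [0.5, 0, 0, 0, -0.12],
    [0.5, 0, 0, 0, -0.24],
    [0.5, 0, 0, 0, -0.36],
    [0.5, 0, 0, 0, -0.48],
    [0.5, 0, 0, 0, -0.6],
  ],
)

```text
t: 8.17
eef_pos: [0.394, -0.3464, 0.1647]
eef_rot: [0.8, 0.6, 0.0, 0.001]
wrist_force: [2.1, 5.0, 3.5]
width: 0.0649
grip_force: 68.7
```

```bash
python3 -c "
from h import *
print(st()['moment'])"
```

```text
t 8.17 tcp [ 0.394  -0.3464  0.1647] y-ang -16.22 tilt [ 0.002  -0.0012] w 0.0649 gf 68.7 F [2.1 5.  3.5] j [-0.853  0.424  1.823  0.001  0.893 -0.571]
[ 0.8589  0.0345 -0.0389]
```

>>> send_rows(
  motion=[
    [0.5, 0, 0, 0, -0.12],
    [0.5, 0, 0, 0, -0.24],
    [0.5, 0, 0, 0, -0.36],
    [0.5, 0, 0, 0, -0.48],
    [0.5, 0, 0, 0, -0.6],
  ],
)

```text
t: 8.58
eef_pos: [0.3941, -0.3464, 0.1648]
eef_rot: [0.587, 0.81, 0.0, 0.001]
wrist_force: [1.6, 6.2, 2.8]
width: 0.0649
grip_force: 68.7
```

```bash
python3 -c "
from h import *
print(st()['moment'])"
```

```text
t 8.58 tcp [ 0.3941 -0.3464  0.1648] y-ang 18.16 tilt [ 0.0021 -0.0013] w 0.0649 gf 68.7 F [1.6 6.2 2.8] j [-0.853  0.424  1.823  0.001  0.893 -1.171]
[ 0.7215 -0.0745 -0.009 ]
```

>>> send_rows(
  motion=[
    [0.5, 0, 0, 0, -0.12],
    [0.5, 0, 0, 0, -0.24],
    [0.5, 0, 0, 0, -0.36],
    [0.5, 0, 0, 0, -0.48],
    [0.5, 0, 0, 0, -0.6],
  ],
)

```text
t: 9.0
eef_pos: [0.3941, -0.3464, 0.1648]
eef_rot: [0.321, 0.947, -0.0, 0.001]
wrist_force: [2.4, 6.1, 3.0]
width: 0.0649
grip_force: 68.8
```

```bash
python3 -c "
from h import *
print(st()['moment'])"
```

```text
t 9.0 tcp [ 0.3941 -0.3464  0.1648] y-ang 52.53 tilt [ 0.0023 -0.0014] w 0.0649 gf 68.8 F [2.4 6.1 3. ] j [-0.853  0.424  1.823  0.001  0.893 -1.771]
[ 0.826  -0.2366 -0.0368]
```

>>> send_rows(
  motion=[
    [0.5, 0, 0, 0, -0.12],
    [0.5, 0, 0, 0, -0.24],
    [0.5, 0, 0, 0, -0.36],
    [0.5, 0, 0, 0, -0.48],
    [0.5, 0, 0, 0, -0.6],
  ],
)

```text
t: 9.42
eef_pos: [0.3942, -0.3464, 0.1648]
eef_rot: [0.027, 1.0, -0.001, 0.001]
wrist_force: [2.0, 6.0, 3.2]
width: 0.0648
grip_force: 68.8
```

```bash
python3 - <<'E'
from h import *
print(st()['moment'])
im,d,c,M=grab('wrist'); im2,*_=grab('scene')
save(np.vstack([cv2.resize(im,(480,360)),cv2.resize(im2[140:240,320:430],(480,240))]),'w5.png')
E
```

```text
t 9.42 tcp [ 0.3942 -0.3464  0.1648] y-ang 86.91 tilt [ 0.0024 -0.0013] w 0.0648 gf 68.8 F [2.  6.  3.2] j [-0.853  0.424  1.823  0.001  0.893 -2.371]
[ 0.8524 -0.3097 -0.06  ]
```

View pics/w5.png

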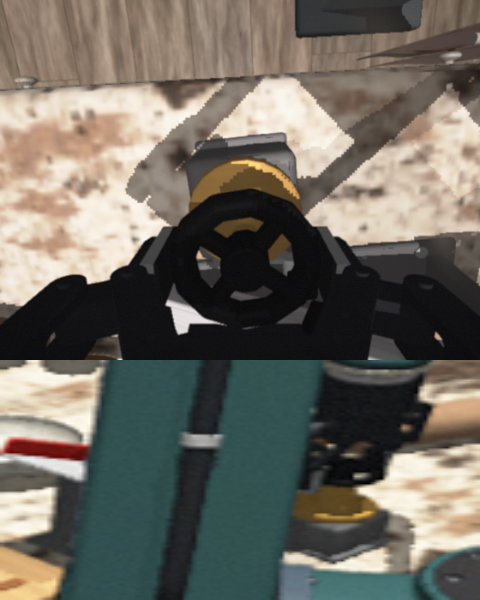

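>>> send_rows(
  motion=[
    [0.5, 0, 0, 0, -0.11],
    [0.5, 0, 0, 0, -0.22],
    [0.5, 0, 0, 0, -0.33],
    [0.5, 0, 0, 0, -0.44],
    [0.5, 0, 0, 0, -0.54],
  ],
)

```text
t: 9.93
eef_pos: [0.3942, -0.3463, 0.1648]
eef_rot: [-0.24, 0.971, -0.001, 0.001]
wrist_force: [3.3, 7.0, 2.7]
width: 0.0646
grip_force: 68.8
```

```bash
python3 -c "
from h import *
print(st()['moment'])"
```

```text
t 9.93 tcp [ 0.3942 -0.3463  0.1648] y-ang 117.82 tilt [ 0.0023 -0.0011] w 0.0646 gf 68.8 F [3.3 7.  2.7] j [-0.853  0.424  1.823  0.001  0.893 -2.91 ]
[ 0.8652 -0.3199 -0.102 ]
```

>>> send_rows(
  motion=[
    [1, 0, 0, 0, 0],
    [1, 0, 0, 0, 0],
    [1, 0, 0, 0, 0],
    [1, 0, 0, 0, 0.05],
    [1, 0, 0, 0, 0.1],
  ],
)

```text
t: 10.35
eef_pos: [0.3935, -0.3472, 0.1636]
eef_rot: [-0.187, 0.982, -0.001, 0.0]
wrist_force: [-0.1, -0.0, -0.1]
width: 0.0855
grip_force: 0.0
```

>>> send_rows(
  motion=[
    [1, 0, 0, 0, 0.12],
    [1, 0, 0, 0, 0.24],
    [1, 0, 0, 0, 0.36],
    [1, 0, 0, 0, 0.48],
    [1, 0, 0, 0, 0.6],
  ],
)

```text
t: 10.77
eef_pos: [0.3935, -0.3471, 0.1634]
eef_rot: [0.114, 0.994, -0.001, 0.0]
wrist_force: [0.2, -0.1, 0.2]
width: 0.0859
grip_force: 0.0
```

>>> send_rows(
  motion=[
    [0.5, 0, 0, 0, 0],
    [0.5, 0, 0, 0, 0],
    [0.5, 0, 0, 0, 0],
    [0.5, 0, 0, 0, 0],
    [0.5, 0, 0, 0, 0],
  ],
)

```text
t: 11.18
eef_pos: [0.3936, -0.3463, 0.1637]
eef_rot: [0.108, 0.994, -0.0, 0.0]
wrist_force: [-0.6, 3.9, 6.5]
width: 0.0648
grip_force: 64.5
```

>>> send_rows(
  motion=[
    [0.5, 0, 0, 0, -0.06],
    [0.5, 0, 0, 0, -0.12],
    [0.5, 0, 0, 0, -0.18],
    [0.5, 0, 0, 0, -0.24],
    [0.5, 0, 0, 0, -0.3],
  ],
)

```text
t: 11.6
eef_pos: [0.3968, -0.3462, 0.1637]
eef_rot: [-0.041, 0.999, -0.0, 0.004]
wrist_force: [18.2, 8.9, -4.4]
width: 0.065
grip_force: 70.5
```

```bash
python3 -c "
from h import *
print(st()['moment'])"
```

```text
t 11.6 tcp [ 0.3968 -0.3462  0.1637] y-ang 94.67 tilt [0.0082 0.0001] w 0.065 gf 70.5 F [18.2  8.9 -4.4] j [-0.852  0.426  1.822  0.008  0.888 -2.509]
[ 1.39   -2.7049 -1.1135]
```

>>> send_rows(
  motion=[
    [1, 0, 0, 0, 0.0],
    [1, 0, 0, 0, 0.0],
    [1, 0, 0, 0, 0.0],
    [1, 0, 0, -30, 0],
    [1, 0, 0, -70, 0],
  ],
)

```text
t: 12.02
eef_pos: [0.3913, -0.3447, 0.2307]
eef_rot: [-0.04, 0.999, 0.003, -0.003]
wrist_force: [1.0, -0.3, 0.2]
width: 0.0852
grip_force: 0.0
```

>>> send_rows(
  motion=[
    [1, 0, 0, -40, 0],
    [1, -37, 64, -87, 0],
    [1, -37, 64, -87, 0],
    [1, -37, 64, -87, 0],
    [1, -37, 64, -87, 0],
  ],
)

```text
t: 12.43
eef_pos: [0.4259, -0.2789, 0.3217]
eef_rot: [-0.042, 0.999, -0.001, 0.001]
wrist_force: [0.4, -0.9, -0.3]
width: 0.0849
grip_force: 0.0
```

```bash
python3 - <<'E'
from h import *
s=st(); im,d,c,M=grab('wrist'); save(im[120:350,120:520],'w6.png'); np.savez('w6.npz',im=im,d=d,M=M)
ys,xs=np.mgrid[200:340:2,150:460:2]; P=np.array([p3(a,d,c,M) for a in zip(xs.ravel(),ys.ravel()) if d[a[1],a[0]]>0])
# floor plane (chute frame guess)
u=np.array([-.057,1,0]);u/=np.linalg.norm(u)
F=P[(np.abs(P[:,0]-.495+.057*(P[:,1]+.296))<.022)&(P[:,1]>-.28)&(P[:,1]<-.15)&(np.abs(P[:,2]-.076-.51*(P[:,1]+.296))<.012)]
A=np.c_[F[:,:2],np.ones(len(F))]; co=np.linalg.lstsq(A,F[:,2],rcond=None)[0]; print(len(F),co, 'z at origin',co@[.4965,-.296,1],'slope deg',np.degrees(np.arctan(np.hypot(*co[:2]))),'dir',np.degrees(np.arctan2(co[1],co[0])))
# red cheek inner face & near cheek
for y in np.arange(-.28,-.14,.02):
    q=P[np.abs(P[:,1]-y)<.006]; h=q[:,2]-q[:,:2]@co[:2]-co[2]; w=q[(h>.006)&(h<.03)]
    print(round(y,3),'near max x',w[w[:,0]<.49][:,0].max() if (w[:,0]<.49).any() else 0,'far min x',w[w[:,0]>.5][:,0].min() if (w[:,0]>.5).any() else 0)
E
```

```text
t 12.43 tcp [ 0.4259 -0.2789  0.3217] y-ang 94.78 tilt [ 0.0025 -0.0027] w 0.0849 gf 0.0 F [ 0.4 -0.9 -0.3] j [-0.715  0.209  1.681 -0.     1.248 -2.369]
1435 [-0.0274  0.5107  0.2411] z at origin 0.07636503545751977 slope deg 27.087679661876706 dir 93.06652230628531
-0.28 near max x 0.46301116460091085 far min x 0.5261358777365551
-0.26 near max x 0.4624580244151173 far min x 0.5253487735436727
-0.24 near max x 0.4614484665082281 far min x 0.5241662743567216
-0.22 near max x 0.4600426833327745 far min x 0.5229063127561644
-0.2 near max x 0.45852213662958197 far min x 0.5223076856615108
-0.18 near max x 0.4531103681691244 far min x 0.5238426422251772
-0.16 near max x 0.44871621947124996 far min x 0
-0.14 near max x 0 far min x 0
```

View pics/w6.png

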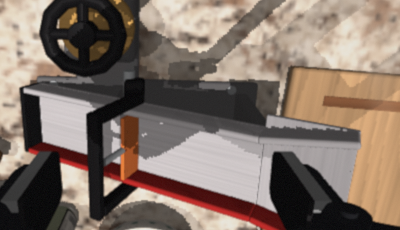

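>>> send_rows(
  motion=[
    [1, -40, 152, 0, 0.083],
    [1, -40, 152, 0, 0.083],
    [1, -40, 152, 0, 0.083],
    [1, -40, 152, 0, 0.083],
    [1, -40, 152, 0, 0.083],
  ],
)

```text
t: 12.9
eef_pos: [0.4517, -0.121, 0.3181]
eef_rot: [-0.0, 1.0, 0.002, -0.002]
wrist_force: [-0.4, 0.0, -0.8]
width: 0.0857
grip_force: 0.0
```

>>> send_rows(
  motion=[
    [1, 0, 200, 0, 0],
    [1, 0, 200, 0, 0],
    [1, 0, 200, 0, 0],
    [1, 0, 200, 0, 0],
    [1, 0, 200, 0, 0],
  ],
)

```text
t: 13.32
eef_pos: [0.4528, 0.0758, 0.3186]
eef_rot: [0.002, 1.0, -0.0, -0.001]
wrist_force: [0.1, 0.6, -0.8]
width: 0.0849
grip_force: 0.0
```

>>> send_rows(
  motion=[
    [1, 0, 190, 0, 0],
    [1, 0, 190, 0, 0],
    [1, 0, 190, 0, 0],
    [1, 0, 190, 0, 0],
    [1, 0, 190, 0, 0],
  ],
)

```text
t: 13.73
eef_pos: [0.4543, 0.2671, 0.3184]
eef_rot: [0.001, 1.0, -0.0, -0.001]
wrist_force: [0.1, -0.1, -1.0]
width: 0.085
grip_force: 0.0
```

>>> send_rows(
  motion=[
    [1, 0, 0, 0, 0],
    [1, 0, 0, 0, 0],
  ],
)

```text
t: 13.9
eef_pos: [0.4542, 0.2646, 0.3182]
eef_rot: [0.0, 1.0, -0.001, -0.001]
wrist_force: [-1.2, -0.6, -0.5]
width: 0.0851
grip_force: 0.0
```

```bash
cat >> h.py <<'E'
def seg(n='wrist',z=0.014,pr=True):
    im,d,c,M=grab(n); hsv=cv2.cvtColor(im,cv2.COLOR_RGB2HSV).astype(int); H,S,V=hsv[...,0],hsv[...,1],hsv[...,2]
    teal=((H>82)&(H<102)&(S>120)&(V>40)).astype(np.uint8); red=(((H<7)|(H>173))&(S>140)&(V>50))
    cl=cv2.morphologyEx(teal,cv2.MORPH_CLOSE,np.ones((5,5)))
    N,L,stt,cen=cv2.connectedComponentsWithStats(cl); out=[]
    for i in range(1,N):
        if stt[i,4]<150: continue
        near=cv2.dilate((L==i).astype(np.uint8),np.ones((15,15)))>0; r=red&near
        if r.sum()<20: continue
        W=lambda m:np.array([p3(a,d,c,M,z)[:2] for a in zip(*np.where(m)[::-1])],np.float32)
        t=W(L==i); rr=W(r); b=cv2.minAreaRect(np.vstack([t,rr])); v=rr.mean(0)-t.mean(0)
        bx=cv2.boxPoints(b); e=[bx[1]-bx[0],bx[2]-bx[1]]; e=max(e,key=np.linalg.norm); e=e/np.linalg.norm(e); e=e if e@v>0 else -e
        a=np.degrees(np.arctan2(e[1],e[0])); out.append((np.array(b[0]),a,np.round(np.array(b[1])*1e3),cen[i]))
        if pr: print('clip',np.round(b[0],4),'hinge ang',round(float(a),1),'size',out[-1][2],'px',np.round(cen[i]))
    return out,im
def togo(x,y,z,ang=None):
    """tool shift mm (and yaw) to bring the TCP to x,y,z with y-ang"""
    s=st(); m=R.from_quat(s['eef_rot']).as_matrix(); a=np.degrees(np.arctan2(m[1,1],m[0,1]))
    v=m.T@(np.array([x,y,z])-s['eef_pos'])*1e3
    print('shift',np.round(v,1),'yaw',None if ang is None else round(np.radians((a-ang+90)%180-90),3),'or other half turn')
E
python3 - <<'E'
from h import *
st(); o,im=seg()
E
```

```text
t 13.9 tcp [0.4542 0.2646 0.3182] y-ang 89.94 tilt [-0.0021 -0.0022] w 0.0851 gf 0.0 F [-1.2 -0.6 -0.5] j [ 0.397  0.24   1.648 -0.001  1.256 -1.173]
clip [0.3879 0.315 ] hinge ang 63.5 size [58. 22.] px [331. 113.]
clip [0.3871 0.2052] hinge ang -102.1 size [56. 22.] px [230. 115.]
clip [0.5071 0.2907] hinge ang -164.9 size [56. 23.] px [310. 230.]
clip [0.5033 0.1957] hinge ang -85.7 size [24. 57.] px [227. 223.]
clip [0.5217 0.404 ] hinge ang -88.5 size [25. 54.] px [413. 240.]
```

>>> send_rows(
  motion=[
    [0.6, -49, -69, 0, 0.6],
    [0.6, -49, -69, 0, 0.6],
    [0.6, -49, -69, 0, 0.6],
    [0.6, -49, -69, 0, 0.6],
    [0.6, -49, -69, 0, 0.6],
  ],
)

```text
t: 14.37
eef_pos: [0.5032, 0.1924, 0.3191]
eef_rot: [0.302, 0.953, -0.001, -0.0]
wrist_force: [0.1, 0.2, -0.2]
width: 0.0514
grip_force: 0.0
```

>>> send_rows(
  motion=[
    [0.6, 0, 0, 100, 0.6],
    [0.6, 0, 0, 100, 0.6],
    [0.6, 0, 0, 100, 0.6],
    [0.6, 0, 0, 100, 0.6],
    [0.6, 0, 0, 100, 0.6],
  ],
)

```text
t: 14.78
eef_pos: [0.5014, 0.1929, 0.2175]
eef_rot: [0.569, 0.822, -0.002, -0.001]
wrist_force: [0.8, 1.0, 0.9]
width: 0.0517
grip_force: 0.0
```

>>> send_rows(
  motion=[
    [0.6, 0, 0, 50, 0.295],
    [0.6, 0, 0, 50, 0.295],
    [0.6, 0, 0, 50, 0.295],
    [0.6, 0, 0, 50, 0.295],
    [0.6, 0, 0, 50, 0.295],
  ],
)

```text
t: 15.2
eef_pos: [0.5028, 0.1941, 0.1696]
eef_rot: [0.681, 0.732, -0.001, -0.0]
wrist_force: [0.2, -0.6, -0.2]
width: 0.0512
grip_force: 0.0
```

```bash
python3 - <<'E'
from h import *
o,im=seg(); save(im,'w7.png'); togo(.5033,.1957,.075,4.3)
E
```

```text
clip [0.5105 0.2909] hinge ang -164.8 size [52. 23.] px [316.  65.]
clip [0.3909 0.2064] hinge ang -102.2 size [56. 27.] px [115. 186.]
clip [0.5044 0.1985] hinge ang -84.2 size [23. 54.] px [289. 211.]
t 15.25 tcp [0.503  0.1945 0.17  ] y-ang 4.19 tilt [ 0.0002 -0.0004] w 0.0513 gf 0.0 F [-0.5  0.1  0.4] j [ 0.241  0.433  1.785 -0.001  0.923  0.168]
shift [ 1.2  0.3 95. ] yaw -0.002 or other half turn
```

View pics/w7.png

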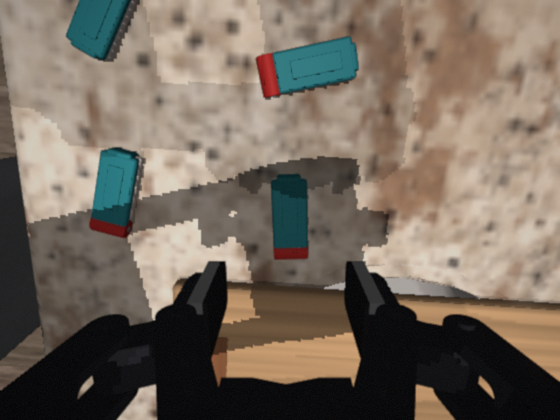

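>>> send_rows(
  motion=[
    [0.6, 2.5, 1, 40, 0],
    [0.6, 2.5, 1, 70, 0],
    [0.6, 2.5, 1, 85, 0],
    [0.6, 2.5, 1, 95, 0],
    [0.6, 2.5, 1, 95, 0],
  ],
)

```text
t: 15.67
eef_pos: [0.5028, 0.1978, 0.0736]
eef_rot: [0.681, 0.733, -0.001, -0.001]
wrist_force: [0.3, -0.4, 0.5]
width: 0.0512
grip_force: 0.0
```

>>> send_rows(
  motion=[
    [0.1, 0, 0, 0, 0],
    [0.1, 0, 0, 0, 0],
    [0.1, 0, 0, 0, 0],
    [0.1, 0, 0, 0, 0],
    [0.1, 0, 0, 0, 0],
  ],
)

```text
t: 16.08
eef_pos: [0.5046, 0.1988, 0.0765]
eef_rot: [0.681, 0.733, 0.001, 0.001]
wrist_force: [0.1, -0.7, 7.2]
width: 0.0228
grip_force: 59.5
```

>>> send_rows(
  motion=[
    [0.1, 0, 0, -20, 0],
    [0.1, 0, 0, -60, 0],
    [0.1, 0, 0, -100, 0],
    [0.1, 0, 0, -140, 0],
    [0.1, 0, 0, -140, 0],
  ],
)

```text
t: 16.5
eef_pos: [0.5076, 0.1998, 0.2231]
eef_rot: [0.681, 0.733, 0.006, 0.004]
wrist_force: [1.2, -0.3, -0.7]
width: 0.0223
grip_force: 58.9
```

```bash
python3 - <<'E'
from h import *
o,im=seg(); save(im[100:420,100:480],'w8.png'); togo(.489,-.18,.23,93.07)
E
```

```text
clip [0.3901 0.313 ] hinge ang 61.9 size [54. 27.] px [126.  39.]
clip [0.5101 0.2911] hinge ang -164.3 size [54. 23.] px [299.  82.]
clip [0.39   0.2058] hinge ang -102.2 size [57. 26.] px [135. 180.]
clip [0.5155 0.1243] hinge ang -84.9 size [ 48. 116.] px [285. 282.]
t 16.55 tcp [0.5064 0.1994 0.2201] y-ang 4.2 tilt [0.0104 0.0026] w 0.0221 gf 58.9 F [ 0.2  1.  -1.4] j [ 0.248  0.368  1.734 -0.     1.029  0.175]
shift [-377.1  -45.   -11. ] yaw -1.551 or other half turn
```

View pics/w8.png

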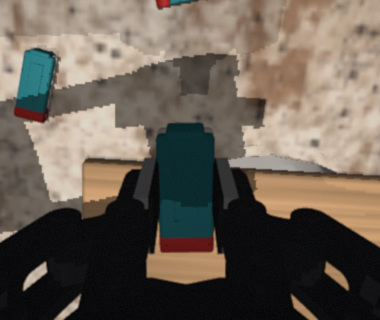

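```bash
cat >> h.py <<'E'
def held():
    """clip held in the fingers: centre and hinge angle in tool axes"""
    s=status.sense(); o,im=seg(z=s['eef_pos'][2]-.061,pr=False); m=R.from_quat(s['eef_rot']).as_matrix()
    a=np.degrees(np.arctan2(m[1,1],m[0,1]))
    for b in o:
        v=m.T@np.append(b[0]-s['eef_pos'][:2],0)*1e3
        if np.hypot(v[0],v[1])<40: print('held at tool',np.round(v[:2],1),'hinge-yang',round(float((b[1]-a+180)%360-180),1),'size',b[2])
E
python3 - <<'E'
from h import *
st();held()
E
```

```text
t 16.55 tcp [0.5064 0.1994 0.2201] y-ang 4.2 tilt [0.0104 0.0026] w 0.0221 gf 58.9 F [ 0.2  1.  -1.4] j [ 0.248  0.368  1.734 -0.     1.029  0.175]
held at tool [2.6 0.1] hinge-yang -89.5 size [23. 53.]
```

>>> send_rows(
  motion=[
    [0.1, -190, 0, -50, 0],
    [0.1, -190, 0, -50, 0],
    [0.1, -190, 0, -50, 0],
    [0.1, -190, 0, -50, 0],
    [0.1, -190, 0, -50, 0],
  ],
)

```text
t: 17.02
eef_pos: [0.5165, 0.0064, 0.2644]
eef_rot: [0.681, 0.732, -0.001, -0.0]
wrist_force: [0.5, 0.0, -0.3]
width: 0.022
grip_force: 58.9
```

>>> send_rows(
  motion=[
    [0.1, -187, -45, 0, 0],
    [0.1, -187, -45, 0, 0],
    [0.1, -187, -45, 0, 0],
    [0.1, -187, -45, 0, 0],
    [0.1, -187, -45, 0, 0],
  ],
)

```text
t: 17.43
eef_pos: [0.4844, -0.1838, 0.2636]
eef_rot: [0.681, 0.732, -0.001, -0.001]
wrist_force: [1.0, -0.1, -0.9]
width: 0.022
grip_force: 58.9
```

>>> send_rows(
  motion=[
    [0.1, 0, 0, 0, -0.6],
    [0.1, 0, 0, 0, -0.6],
    [0.1, 0, 0, 0, -0.6],
    [0.1, 0, 0, 0, -0.6],
    [0.1, 0, 0, 0, -0.6],
  ],
)

```text
t: 17.85
eef_pos: [0.4849, -0.1804, 0.2633]
eef_rot: [0.431, 0.902, 0.0, -0.002]
wrist_force: [-0.3, -0.5, -0.1]
width: 0.0221
grip_force: 58.8
```

>>> send_rows(
  motion=[
    [0.1, 0, 0, 0, -0.6],
    [0.1, 0, 0, 0, -0.6],
    [0.1, 0, 0, 0, -0.6],
    [0.1, 0, 0, 0, -0.6],
    [0.1, 0, 0, 0, -0.6],
  ],
)

```text
t: 18.27
eef_pos: [0.485, -0.1802, 0.2633]
eef_rot: [0.145, 0.989, 0.001, -0.002]
wrist_force: [-0.0, 0.3, -0.4]
width: 0.0224
grip_force: 58.8
```

>>> send_rows(
  motion=[
    [0.1, 0, 0, 0, -0.351],
    [0.1, 0, 0, 0, -0.351],
    [0.1, 0, 0, 0, -0.351],
    [0.1, 0, 0, 0, -0.351],
    [0.1, 0, 0, 0, -0.351],
  ],
)

```text
t: 18.68
eef_pos: [0.4853, -0.1804, 0.2638]
eef_rot: [-0.025, 1.0, 0.001, -0.001]
wrist_force: [-0.5, 0.7, 0.3]
width: 0.0221
grip_force: 58.8
```

```bash
python3 - <<'E'
from h import *
held(); togo(.489,-.18,.222,93.07)
E
```

```text
held at tool [3.2 1. ] hinge-yang -89.2 size [54. 23.]
t 18.73 tcp [ 0.4855 -0.1804  0.264 ] y-ang 92.86 tilt [-0.0018  0.0009] w 0.0221 gf 58.8 F [-0.5 -0.   0.2] j [-0.489  0.285  1.734 -0.     1.125 -2.11 ]
shift [-3.6  0.2 42. ] yaw -0.004 or other half turn
```

>>> send_rows(
  motion=[
    [0.1, -4.5, 0.2, 10, 0],
    [0.1, -4.5, 0.2, 20, 0],
    [0.1, -4.5, 0.2, 30, 0],
    [0.1, -4.5, 0.2, 37, 0],
    [0.1, -4.5, 0.2, 37, 0],
  ],
)

```text
t: 19.15
eef_pos: [0.4892, -0.1796, 0.2255]
eef_rot: [-0.026, 1.0, 0.001, -0.002]
wrist_force: [-0.6, 0.2, -0.7]
width: 0.0221
grip_force: 58.9
```

>>> send_rows(
  motion=[
    [0.42, 0, 0, 0, 0],
    [0.42, 0, 0, 0, 0],
    [0.42, 0, 0, 0, 0],
    [0.42, 0, 0, 0, 0],
  ],
)

```text
t: 19.48
eef_pos: [0.4909, -0.1805, 0.2284]
eef_rot: [-0.027, 1.0, -0.0, 0.0]
wrist_force: [-0.7, -0.2, -0.3]
width: 0.0358
grip_force: 0.0
```

```bash
python3 - <<'E'
from h import *
held(); st(); im,d,c,M=grab('wrist'); save(im,'w9.png')
E
```

```text
t 19.53 tcp [ 0.4908 -0.1805  0.2284] y-ang 93.05 tilt [ 0.0009 -0.0006] w 0.0359 gf 0.0 F [-0.1  0.9  0.3] j [-0.484  0.334  1.765 -0.     1.042 -2.108]
```

View pics/w9.png

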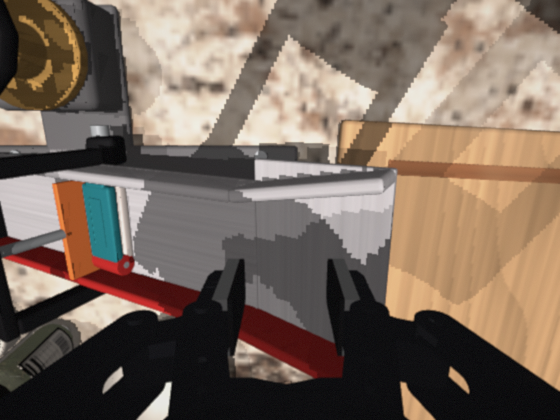

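The first clip lies against the shutter at about (100,225), teal up, hinge at the red cheek. Next is the clip at (0.389, 0.206).

>>> send_rows(
  motion=[
    [0.42, 0, 0, -40, 0],
    [0.42, 0, 0, -45, 0],
    [0.6, 20, 115, -45, 0],
    [0.6, 20, 115, -45, 0],
    [0.6, 20, 115, -45, 0],
  ],
)

```text
t: 20.0
eef_pos: [0.4638, -0.065, 0.2735]
eef_rot: [-0.026, 1.0, 0.0, 0.001]
wrist_force: [0.4, 0.8, -0.5]
width: 0.0514
grip_force: 0.0
```

>>> send_rows(
  motion=[
    [0.6, 31, 138, 0, 0],
    [0.6, 31, 138, 0, 0],
    [0.6, 31, 138, 0, 0],
    [0.6, 31, 138, 0, 0],
    [0.6, 31, 138, 0, 0],
  ],
)

```text
t: 20.42
eef_pos: [0.4246, 0.0726, 0.2732]
eef_rot: [-0.029, 1.0, 0.001, 0.0]
wrist_force: [-0.1, -0.3, -0.7]
width: 0.051
grip_force: 0.0
```

>>> send_rows(
  motion=[
    [0.6, 31, 138, 0, 0.6],
    [0.6, 31, 138, 0, 0.6],
    [0.6, 31, 138, 0, 0.6],
    [0.6, 31, 138, 0, 0.6],
    [0.6, 31, 138, 0, 0.6],
  ],
)

```text
t: 20.83
eef_pos: [0.3875, 0.2088, 0.2734]
eef_rot: [0.244, 0.97, 0.001, 0.0]
wrist_force: [-0.5, 0.1, -0.6]
width: 0.0511
grip_force: 0.0
```

>>> send_rows(
  motion=[
    [0.6, 0, 0, 0, 0.62],
    [0.6, 0, 0, 0, 0.62],
    [0.6, 0, 0, 0, 0.62],
    [0.6, 0, 0, 0, 0.62],
    [0.6, 0, 0, 0, 0.62],
  ],
)

```text
t: 21.25
eef_pos: [0.3889, 0.2053, 0.2732]
eef_rot: [0.529, 0.848, 0.0, 0.001]
wrist_force: [-0.1, -1.3, 0.3]
width: 0.0516
grip_force: 0.0
```

>>> send_rows(
  motion=[
    [0.6, 0, 0, 100, 0.616],
    [0.6, 0, 0, 100, 0.616],
    [0.6, 0, 0, 100, 0.616],
    [0.6, 0, 0, 100, 0.616],
    [0.6, 0, 0, 100, 0.616],
  ],
)

```text
t: 21.67
eef_pos: [0.3879, 0.2048, 0.1716]
eef_rot: [0.762, 0.648, -0.001, -0.0]
wrist_force: [0.9, 0.8, 0.5]
width: 0.0511
grip_force: 0.0
```

```bash
python3 - <<'E'
from h import *
o,im=seg(); togo(.3885,.2055,.081,-12.1)
E
```

```text
clip [0.3873 0.3126] hinge ang 63.0 size [53. 23.] px [256.  48.]
clip [0.3876 0.2073] hinge ang -102.2 size [55. 22.] px [286. 212.]
t 21.72 tcp [0.3885 0.205  0.1723] y-ang -9.59 tilt [-0.0006 -0.0007] w 0.0515 gf 0.0 F [ 0.6 -0.5  0.7] j [ 0.328  0.315  1.995 -0.001  0.832  0.496]
shift [ 0.5 -0.  91.3] yaw 0.044 or other half turn
```

>>> send_rows(
  motion=[
    [0.6, 0, -0.5, 40, 0],
    [0.6, 0, -0.5, 70, 0],
    [0.6, 0, -0.5, 85, 0],
    [0.6, 0, -0.5, 91, 0],
    [0.6, 0, -0.5, 91, 0],
  ],
)

```text
t: 22.13
eef_pos: [0.3876, 0.2053, 0.081]
eef_rot: [0.759, 0.651, -0.001, -0.0]
wrist_force: [-0.7, 0.6, -0.1]
width: 0.0513
grip_force: 0.0
```

>>> send_rows(
  motion=[
    [0.1, 0, 0, 0, 0],
    [0.1, 0, 0, 0, 0],
    [0.1, 0, 0, 0, 0],
    [0.1, 0, 0, 0, 0],
    [0.1, 0, 0, 0, 0],
  ],
)

```text
t: 22.55
eef_pos: [0.3884, 0.2061, 0.0833]
eef_rot: [0.759, 0.651, 0.001, 0.001]
wrist_force: [0.7, -2.0, 6.9]
width: 0.0211
grip_force: 58.5
```

>>> send_rows(
  motion=[
    [0.1, 0, 0, -40, 0],
    [0.1, 0, 0, -80, 0],
    [0.1, 0, 0, -120, 0],
    [0.1, 0, 0, -160, 0],
    [0.1, 0, 0, -185, 0],
  ],
)

```text
t: 22.97
eef_pos: [0.3883, 0.2063, 0.2717]
eef_rot: [0.759, 0.651, 0.003, 0.001]
wrist_force: [1.1, 0.1, -0.7]
width: 0.0208
grip_force: 58.5
```

```bash
python3 - <<'E'
from h import *
held(); togo(.4895,-.18,.264,93.05)
E
```

```text
held at tool [ 7.3 -0.2] hinge-yang -92.7 size [51. 21.]
t 23.02 tcp [0.3903 0.207  0.275 ] y-ang -8.79 tilt [0.0118 0.004 ] w 0.021 gf 58.5 F [1.5 1.2 2.7] j [ 0.331  0.157  1.879 -0.     1.092  0.485]
shift [-367.4  157.    10.6] yaw 1.364 or other half turn
```

>>> send_rows(
  motion=[
    [0.1, -184, 78.5, 0, 0],
    [0.1, -184, 78.5, 0, 0],
    [0.1, -184, 78.5, 0, 0],
    [0.1, -184, 78.5, 0, 0],
    [0.1, -184, 78.5, 0, 0],
  ],
)

```text
t: 23.43
eef_pos: [0.437, 0.0096, 0.2678]
eef_rot: [0.759, 0.651, 0.001, 0.001]
wrist_force: [1.4, -0.2, 0.0]
width: 0.021
grip_force: 58.5
```

>>> send_rows(
  motion=[
    [0.1, -184, 78.5, 0, 0],
    [0.1, -184, 78.5, 0, 0],
    [0.1, -184, 78.5, 0, 0],
    [0.1, -184, 78.5, 0, 0],
    [0.1, -184, 78.5, 0, 0],
  ],
)

```text
t: 23.85
eef_pos: [0.4865, -0.185, 0.2677]
eef_rot: [0.76, 0.65, 0.0, 0.001]
wrist_force: [-0.6, 0.4, -0.6]
width: 0.0211
grip_force: 58.5
```

>>> send_rows(
  motion=[
    [0.1, 0, 0, 0, -0.6],
    [0.1, 0, 0, 0, -0.6],
    [0.1, 0, 0, 0, -0.6],
    [0.1, 0, 0, 0, -0.6],
    [0.1, 0, 0, 0, -0.6],
  ],
)

```text
t: 24.27
eef_pos: [0.4858, -0.182, 0.2674]
eef_rot: [0.531, 0.848, -0.0, 0.0]
wrist_force: [0.2, 0.1, -0.3]
width: 0.0209
grip_force: 58.5
```

>>> send_rows(
  motion=[
    [0.1, 0, 0, 0, -0.6],
    [0.1, 0, 0, 0, -0.6],
    [0.1, 0, 0, 0, -0.6],
    [0.1, 0, 0, 0, -0.6],
    [0.1, 0, 0, 0, -0.6],
  ],
)

```text
t: 24.68
eef_pos: [0.4858, -0.1817, 0.2675]
eef_rot: [0.256, 0.967, -0.0, 0.0]
wrist_force: [-0.5, -0.7, 0.2]
width: 0.021
grip_force: 58.5
```

>>> send_rows(
  motion=[
    [0.1, 0, 0, 0, -0.577],
    [0.1, 0, 0, 0, -0.577],
    [0.1, 0, 0, 0, -0.577],
    [0.1, 0, 0, 0, -0.577],
    [0.1, 0, 0, 0, -0.577],
  ],
)

```text
t: 25.1
eef_pos: [0.4859, -0.1818, 0.2675]
eef_rot: [-0.029, 1.0, -0.0, 0.0]
wrist_force: [-0.5, -0.8, -0.1]
width: 0.0215
grip_force: 58.5
```

```bash
python3 - <<'E'
from h import *
held(); togo(.491,-.18,.229,93.05); o,im=seg()
E
```

```text
held at tool [7.7 0.5] hinge-yang -90.0 size [51. 23.]
t 25.15 tcp [ 0.4859 -0.1817  0.2675] y-ang 93.51 tilt [ 0.0008 -0.0006] w 0.0213 gf 58.5 F [0.6 0.2 0. ] j [-0.491  0.281  1.73  -0.     1.13  -2.123]
shift [-5.2  1.5 38.5] yaw 0.008 or other half turn
clip [ 0.5194 -0.3225] hinge ang 1.9 size [72. 33.] px [131. 209.]
clip [ 0.5743 -0.1758] hinge ang 3.5 size [127.  58.] px [286. 270.]
```

>>> send_rows(
  motion=[
    [0.1, -6.5, 1.5, 10, 0],
    [0.1, -6.5, 1.5, 20, 0],
    [0.1, -6.5, 1.5, 30, 0],
    [0.1, -6.5, 1.5, 39, 0],
    [0.1, -6.5, 1.5, 39, 0],
  ],
)

```text
t: 25.62
eef_pos: [0.4917, -0.1802, 0.2259]
eef_rot: [-0.026, 1.0, 0.0, -0.001]
wrist_force: [-1.1, -1.0, 0.8]
width: 0.0212
grip_force: 64.1
```

>>> send_rows(
  motion=[
    [0.42, 0, 0, 0, 0],
    [0.42, 0, 0, 0, 0],
    [0.42, 0, 0, 0, 0],
    [0.42, 0, 0, 0, 0],
    [0.42, 0, 0, -45, 0],
  ],
)

```text
t: 26.03
eef_pos: [0.4887, -0.1781, 0.2636]
eef_rot: [-0.026, 1.0, 0.003, -0.006]
wrist_force: [0.3, -0.1, 0.4]
width: 0.036
grip_force: 0.0
```

```bash
python3 - <<'E'
from h import *
st(); im,d,c,M=grab('wrist'); save(im[120:400,0:400],'w10.png')
E
```

```text
t 26.03 tcp [ 0.4887 -0.1781  0.2636] y-ang 92.96 tilt [-0.012   0.0063] w 0.036 gf 0.0 F [ 0.3 -0.1  0.4] j [-0.482  0.293  1.723 -0.     1.14  -2.105]
```

View pics/w10.png

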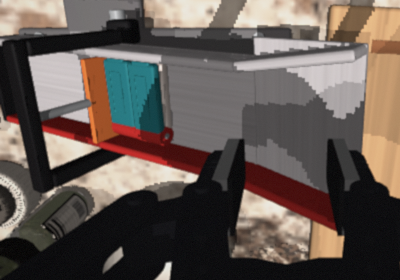

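>>> send_rows(
  motion=[
    [0.6, 25, 167, 0, 0],
    [0.6, 25, 167, 0, 0],
    [0.6, 25, 167, 0, 0],
    [0.6, 25, 167, 0, 0],
    [0.6, 25, 167, 0, 0],
  ],
)

```text
t: 26.5
eef_pos: [0.4561, -0.009, 0.2697]
eef_rot: [-0.028, 1.0, 0.002, -0.001]
wrist_force: [-0.7, -0.1, 0.2]
width: 0.051
grip_force: 0.0
```

>>> send_rows(
  motion=[
    [0.6, 25, 167, 0, 0],
    [0.6, 25, 167, 0, 0],
    [0.6, 25, 167, 0, 0],
    [0.6, 25, 167, 0, 0],
    [0.6, 25, 167, 0, 0],
  ],
)

```text
t: 26.92
eef_pos: [0.4237, 0.1563, 0.2701]
eef_rot: [-0.028, 1.0, 0.002, 0.0]
wrist_force: [-0.5, -0.3, -0.5]
width: 0.051
grip_force: 0.0
```

>>> send_rows(
  motion=[
    [0.6, 25, 167, 0, -0.55],
    [0.6, 25, 167, 0, -0.55],
    [0.6, 25, 167, 0, -0.55],
    [0.6, 25, 167, 0, -0.55],
    [0.6, 25, 167, 0, -0.55],
  ],
)

```text
t: 27.33
eef_pos: [0.3912, 0.3222, 0.2703]
eef_rot: [-0.301, 0.953, 0.002, 0.002]
wrist_force: [-0.4, -0.1, 0.4]
width: 0.0513
grip_force: 0.0
```

>>> send_rows(
  motion=[
    [0.6, 0, 0, 100, -0.5],
    [0.6, 0, 0, 100, -0.5],
    [0.6, 0, 0, 100, -0.5],
    [0.6, 0, 0, 100, -0.5],
    [0.6, 0, 0, 100, -0.5],
  ],
)

```text
t: 27.75
eef_pos: [0.3913, 0.3156, 0.1682]
eef_rot: [-0.525, 0.851, -0.0, -0.001]
wrist_force: [1.0, -0.1, -0.4]
width: 0.0511
grip_force: 0.0
```

```bash
python3 - <<'E'
from h import *
o,im=seg(); togo(.388,.3155,.081,153)
E
```

```text
clip [0.3862 0.3119] hinge ang 63.3 size [54. 23.] px [289. 210.]
clip [0.5076 0.2907] hinge ang -164.7 size [54. 23.] px [113. 266.]
t 27.8 tcp [0.392  0.316  0.1692] y-ang 152.99 tilt [-0.0002 -0.0004] w 0.0511 gf 0.0 F [ 0.4  1.7 -0.7] j [ 0.541  0.394  1.863 -0.     0.885 -2.129]
shift [ 2.3  3.3 88.2] yaw -0.0 or other half turn
```

>>> send_rows(
  motion=[
    [0.6, 3, 3.5, 40, 0],
    [0.6, 3, 3.5, 70, 0],
    [0.6, 3, 3.5, 83, 0],
    [0.6, 3, 3.5, 88, 0],
    [0.6, 3, 3.5, 88, 0],
  ],
)

```text
t: 28.22
eef_pos: [0.3875, 0.3152, 0.0814]
eef_rot: [-0.522, 0.853, -0.0, -0.0]
wrist_force: [0.2, 0.0, 0.1]
width: 0.0511
grip_force: 0.0
```

>>> send_rows(
  motion=[
    [0.1, 0, 0, 0, 0],
    [0.1, 0, 0, 0, 0],
    [0.1, 0, 0, 0, 0],
    [0.1, 0, 0, 0, 0],
    [0.1, 0, 0, 0, 0],
  ],
)

```text
t: 28.63
eef_pos: [0.3881, 0.3159, 0.0833]
eef_rot: [-0.523, 0.852, -0.0, 0.002]
wrist_force: [-1.0, -0.9, 5.3]
width: 0.0214
grip_force: 58.5
```

>>> send_rows(
  motion=[
    [0.1, 0, 0, -40, 0],
    [0.1, 0, 0, -80, 0],
    [0.1, 0, 0, -120, 0],
    [0.1, 0, 0, -160, 0],
    [0.1, 0, 0, -185, 0],
  ],
)

```text
t: 29.05
eef_pos: [0.388, 0.316, 0.2719]
eef_rot: [-0.523, 0.852, -0.0, 0.003]
wrist_force: [0.5, 0.2, 0.2]
width: 0.0212
grip_force: 59.0
```

```bash
python3 - <<'E'
from h import *
held(); togo(.4915,-.18,.268,93.05)
E
```

```text
held at tool [10.2  0.6] hinge-yang -89.8 size [51. 21.]
held at tool [ -5.4 -33.5] hinge-yang 28.4 size [11. 10.]
t 29.1 tcp [0.3898 0.3172 0.2755] y-ang 153.13 tilt [0.0114 0.0069] w 0.021 gf 59.0 F [1.  0.7 2.4] j [ 0.545  0.244  1.761 -0.     1.124 -2.127]
shift [ 397.6 -315.4    5.2] yaw 1.049 or other half turn
```

>>> send_rows(
  motion=[
    [0.1, 132, -106, 0, 0],
    [0.1, 132, -106, 0, 0],
    [0.1, 132, -106, 0, 0],
    [0.1, 132, -106, 0, 0],
    [0.1, 132, -106, 0, 0],
  ],
)

```text
t: 29.52
eef_pos: [0.4231, 0.1442, 0.2675]
eef_rot: [-0.522, 0.853, -0.002, 0.0]
wrist_force: [-0.1, 0.8, -1.1]
width: 0.021
grip_force: 59.0
```

>>> send_rows(
  motion=[
    [0.1, 132, -106, 0, 0],
    [0.1, 132, -106, 0, 0],
    [0.1, 132, -106, 0, 0],
    [0.1, 132, -106, 0, 0],
    [0.1, 132, -106, 0, 0],
  ],
)

```text
t: 29.93
eef_pos: [0.4592, -0.0217, 0.2678]
eef_rot: [-0.521, 0.853, -0.003, 0.001]
wrist_force: [1.4, 0.7, -0.5]
width: 0.021
grip_force: 59.0
```

>>> send_rows(
  motion=[
    [0.1, 132, -106, 0, 0.55],
    [0.1, 132, -106, 0, 0.55],
    [0.1, 132, -106, 0, 0.55],
    [0.1, 132, -106, 0, 0.55],
    [0.1, 132, -106, 0, 0.55],
  ],
)

```text
t: 30.35
eef_pos: [0.4945, -0.1879, 0.2678]
eef_rot: [-0.268, 0.964, -0.003, 0.002]
wrist_force: [1.3, -1.3, -0.5]
width: 0.0212
grip_force: 59.1
```

>>> send_rows(
  motion=[
    [0.1, 0, 0, 0, 0.5],
    [0.1, 0, 0, 0, 0.5],
    [0.1, 0, 0, 0, 0.5],
    [0.1, 0, 0, 0, 0.5],
    [0.1, 0, 0, 0, 0.5],
  ],
)

```text
t: 30.77
eef_pos: [0.4919, -0.1809, 0.2671]
eef_rot: [-0.024, 1.0, -0.0, 0.0]
wrist_force: [0.2, -0.4, -0.7]
width: 0.021
grip_force: 59.1
```

```bash
python3 - <<'E'
from h import *
held(); togo(.4945,-.179,.2285,93.05)
E
```

```text
held at tool [11.2  0.3] hinge-yang -90.0 size [50. 22.]
t 30.82 tcp [ 0.4919 -0.181   0.267 ] y-ang 93.11 tilt [ 0.0007 -0.0002] w 0.0212 gf 59.1 F [ 1.  -0.5 -0.5] j [-0.484  0.289  1.719  0.     1.133 -2.11 ]
shift [-2.7  1.9 38.5] yaw 0.001 or other half turn
```

>>> send_rows(
  motion=[
    [0.1, -4, 2, 10, 0],
    [0.1, -4, 2, 20, 0],
    [0.1, -4, 2, 30, 0],
    [0.1, -4, 2, 38, 0],
    [0.1, -4, 2, 38, 0],
  ],
)

```text
t: 31.23
eef_pos: [0.4951, -0.1798, 0.227]
eef_rot: [-0.027, 1.0, -0.0, -0.001]
wrist_force: [-1.1, -1.0, 0.6]
width: 0.021
grip_force: 59.3
```

>>> send_rows(
  motion=[
    [0.42, 0, 0, 0, 0],
    [0.42, 0, 0, 0, 0],
    [0.42, 0, 0, 0, 0],
    [0.42, 0, 0, 0, 0],
    [0.42, 0, 0, -45, 0],
  ],
)

```text
t: 31.65
eef_pos: [0.4919, -0.1775, 0.2641]
eef_rot: [-0.026, 1.0, 0.003, -0.006]
wrist_force: [0.0, 0.7, 0.1]
width: 0.036
grip_force: 0.0
```

>>> send_rows(
  motion=[
    [0.42, 0, 0, 0, 0],
    [0.42, 0, 0, 0, 0],
  ],
)

```text
t: 31.82
eef_pos: [0.4971, -0.1801, 0.2724]
eef_rot: [-0.026, 1.0, -0.001, 0.002]
wrist_force: [-0.3, -0.3, -0.6]
width: 0.0358
grip_force: 0.0
```

```bash
cat >> h.py <<'E'
def chk(n='wrist'):
    """teal pixels in the chute frame (points on the clip tops): extents"""
    im,d,c,M=grab(n); hsv=cv2.cvtColor(im,cv2.COLOR_RGB2HSV).astype(int); H,S,V=hsv[...,0],hsv[...,1],hsv[...,2]
    teal=(H>82)&(H<102)&(S>120)&(V>40); red=((H<7)|(H>173))&(S>140)&(V>50)
    a=np.radians(93.07); t=np.radians(27); X=np.array([np.cos(a)*np.cos(t),np.sin(a)*np.cos(t),np.sin(t)]); Z=np.array([-np.cos(a)*np.sin(t),-np.sin(a)*np.sin(t),np.cos(t)]); Y=np.cross(Z,X)
    for nm,m in (('teal',teal),('red',red)):
        P=np.array([p3(q,d,c,M) for q in zip(*np.where(m&(d>0))[::-1])])
        Q=(P-np.array([.4955,-.2963,.0762]))@np.c_[X,Y,Z]*1e3
        Q=Q[(np.abs(Q[:,0])<185)&(np.abs(Q[:,1])<31)&(Q[:,2]>0)&(Q[:,2]<24)]
        print(nm,len(Q))
        if len(Q):
            for lo in range(-130,180,12):
                w=Q[(Q[:,0]>=lo)&(Q[:,0]<lo+12)]
                if len(w)>15: print('  x',lo,len(w),'y',np.round(np.percentile(w[:,1],[3,97])),'z',np.round(np.percentile(w[:,2],[5,50,95]),1))
    return im
E
python3 - <<'E'
from h import *
st(); im=chk(); save(im,'w11.png')
E
```

```text
t 31.82 tcp [ 0.4971 -0.1801  0.2724] y-ang 92.99 tilt [ 0.0046 -0.0024] w 0.0358 gf 0.0 F [-0.3 -0.3 -0.6] j [-0.478  0.287  1.706 -0.     1.143 -2.101]
teal 5227
  x -10 132 y [-17.  26.] z [13.3 13.7 14. ]
  x 2 699 y [-17.  28.] z [13.5 14.1 14.6]
  x 14 793 y [-17.  27.] z [12.9 13.7 14.1]
  x 26 810 y [-17.  28.] z [13.5 14.1 14.7]
  x 38 899 y [-17.  27.] z [12.8 13.7 14.2]
  x 50 932 y [-18.  27.] z [13.4 14.1 14.7]
  x 62 962 y [-18.  27.] z [10.  13.6 14.2]
red 898
  x -10 36 y [-28. -20.] z [12.3 13.5 13.9]
  x 2 112 y [-29. -20.] z [11.6 13.4 14. ]
  x 14 118 y [-29. -20.] z [11.6 13.5 14. ]
  x 26 127 y [-29. -21.] z [11.4 13.5 14.1]
  x 38 133 y [-29. -20.] z [11.6 13.5 14.1]
  x 50 144 y [-30. -21.] z [11.5 13.5 14. ]
  x 62 227 y [-30. -19.] z [ 3.4 11.3 13.9]
```

>>> send_rows(
  motion=[
    [0.6, -11.7, 156.5, 0, 0],
    [0.6, -11.7, 156.5, 0, 0],
    [0.6, -11.7, 156.5, 0, 0],
    [0.6, -11.7, 156.5, 0, 0],
    [0.6, -11.7, 156.5, 0, 0],
  ],
)

```text
t: 32.28
eef_pos: [0.4976, -0.0175, 0.2691]
eef_rot: [-0.028, 1.0, 0.002, -0.001]
wrist_force: [-0.3, -0.5, -0.5]
width: 0.0513
grip_force: 0.0
```

>>> send_rows(
  motion=[
    [0.6, -11.7, 156.5, 0, 0],
    [0.6, -11.7, 156.5, 0, 0],
    [0.6, -11.7, 156.5, 0, 0],
    [0.6, -11.7, 156.5, 0, 0],
    [0.6, -11.7, 156.5, 0, 0],
  ],
)

```text
t: 32.7
eef_pos: [0.5023, 0.1388, 0.2694]
eef_rot: [-0.028, 1.0, 0.001, -0.0]
wrist_force: [1.2, 0.2, -0.4]
width: 0.051
grip_force: 0.0
```

>>> send_rows(
  motion=[
    [0.6, -11.7, 156.5, 0, -0.215],
    [0.6, -11.7, 156.5, 0, -0.215],
    [0.6, -11.7, 156.5, 0, -0.215],
    [0.6, -11.7, 156.5, 0, -0.215],
    [0.6, -11.7, 156.5, 0, -0.215],
  ],
)

```text
t: 33.12
eef_pos: [0.5066, 0.2955, 0.2694]
eef_rot: [-0.135, 0.991, 0.001, 0.0]
wrist_force: [-0.3, 1.0, 0.3]
width: 0.0511
grip_force: 0.0
```

>>> send_rows(
  motion=[
    [0.6, 0, 0, 40, 0],
    [0.6, 0, 0, 80, 0],
    [0.6, 0, 0, 100, 0],
    [0.6, 0, 0, 100, 0],
    [0.6, 0, 0, 100, 0],
  ],
)

```text
t: 33.53
eef_pos: [0.5056, 0.2896, 0.1689]
eef_rot: [-0.133, 0.991, -0.001, -0.002]
wrist_force: [0.4, 1.1, -1.1]
width: 0.0516
grip_force: 0.0
```

```bash
python3 - <<'E'
from h import *
o,im=seg(); togo(.5057,.2903,.081,105.3)
E
```

```text
clip [0.5099 0.2913] hinge ang -164.7 size [51. 23.] px [286. 231.]
clip [0.5222 0.4042] hinge ang -90.0 size [54. 26.] px [440. 287.]
t 33.58 tcp [0.5068 0.2903 0.1705] y-ang 105.26 tilt [-0.0003 -0.0005] w 0.0508 gf 0.0 F [-0.5  0.9  0.4] j [ 0.402  0.485  1.683 -0.     0.974 -1.435]
shift [ 1.   0.4 89.5] yaw -0.001 or other half turn
```

>>> send_rows(
  motion=[
    [0.6, 1, 0.5, 40, 0],
    [0.6, 1, 0.5, 70, 0],
    [0.6, 1, 0.5, 84, 0],
    [0.6, 1, 0.5, 89, 0],
    [0.6, 1, 0.5, 89, 0],
  ],
)

```text
t: 34.0
eef_pos: [0.506, 0.2913, 0.0818]
eef_rot: [-0.133, 0.991, 0.0, 0.0]
wrist_force: [0.4, 0.1, 0.5]
width: 0.0513
grip_force: 0.0
```

>>> send_rows(
  motion=[
    [0.1, 0, 0, 0, 0],
    [0.1, 0, 0, 0, 0],
    [0.1, 0, 0, 0, 0],
    [0.1, 0, 0, 0, 0],
    [0.1, 0, 0, 0, 0],
  ],
)

```text
t: 34.42
eef_pos: [0.5067, 0.292, 0.0836]
eef_rot: [-0.133, 0.991, 0.0, 0.002]
wrist_force: [-0.4, -0.9, 6.1]
width: 0.021
grip_force: 58.5
```

>>> send_rows(
  motion=[
    [0.1, 0, 0, -40, 0],
    [0.1, 0, 0, -80, 0],
    [0.1, 0, 0, -120, 0],
    [0.1, 0, 0, -160, 0],
    [0.1, 0, 0, -185, 0],
  ],
)

```text
t: 34.83
eef_pos: [0.5065, 0.2921, 0.2722]
eef_rot: [-0.133, 0.991, 0.001, 0.004]
wrist_force: [0.1, 0.8, -0.1]
width: 0.0208
grip_force: 58.8
```

```bash
python3 - <<'E'
from h import *
held(); togo(.4915,-.18,.268,93.05)
E
```

```text
held at tool [1.9 0.6] hinge-yang 90.0 size [47. 21.]
t 34.88 tcp [0.5084 0.293  0.2761] y-ang 105.32 tilt [0.0128 0.0054] w 0.0211 gf 58.9 F [1.3 0.5 2.9] j [ 0.405  0.36   1.583 -0.     1.185 -1.433]
shift [ 141.4 -451.7    5.4] yaw 0.214 or other half turn
```

>>> send_rows(
  motion=[
    [0.1, 48, -150, 0, 0],
    [0.1, 48, -150, 0, 0],
    [0.1, 48, -150, 0, 0],
    [0.1, 48, -150, 0, 0],
    [0.1, 48, -150, 0, 0],
  ],
)

```text
t: 35.3
eef_pos: [0.4979, 0.1293, 0.2671]
eef_rot: [-0.132, 0.991, -0.001, 0.0]
wrist_force: [-0.3, -0.6, -0.9]
width: 0.0208
grip_force: 58.9
```

>>> send_rows(
  motion=[
    [0.1, 48, -150, 0, 0],
    [0.1, 48, -150, 0, 0],
    [0.1, 48, -150, 0, 0],
    [0.1, 48, -150, 0, 0],
    [0.1, 48, -150, 0, 0],
  ],
)

```text
t: 35.72
eef_pos: [0.4923, -0.0278, 0.2673]
eef_rot: [-0.131, 0.991, -0.002, 0.001]
wrist_force: [0.9, -0.2, -0.5]
width: 0.0212
grip_force: 59.0
```

>>> send_rows(
  motion=[
    [0.1, 48, -150, 0, 0.55],
    [0.1, 48, -150, 0, 0.55],
    [0.1, 48, -150, 0, 0.55],
    [0.1, 48, -150, 0, 0.55],
    [0.1, 48, -150, 0, 0.55],
  ],
)

```text
t: 36.13
eef_pos: [0.4864, -0.1856, 0.2674]
eef_rot: [0.146, 0.989, -0.002, 0.002]
wrist_force: [0.5, -0.3, -0.0]
width: 0.0208
grip_force: 59.1
```

>>> send_rows(
  motion=[
    [0.1, 0, 0, 0, 0.6],
    [0.1, 0, 0, 0, 0.6],
    [0.1, 0, 0, 0, 0.6],
    [0.1, 0, 0, 0, 0.6],
    [0.1, 0, 0, 0, 0.6],
  ],
)

```text
t: 36.55
eef_pos: [0.4857, -0.1797, 0.2669]
eef_rot: [0.43, 0.903, 0.0, 0.001]
wrist_force: [-0.4, 0.6, -0.4]
width: 0.0209
grip_force: 59.1
```

>>> send_rows(
  motion=[
    [0.1, 0, 0, 0, 0.6],
    [0.1, 0, 0, 0, 0.6],
    [0.1, 0, 0, 0, 0.6],
    [0.1, 0, 0, 0, 0.6],
    [0.1, 0, 0, 0, 0.6],
  ],
)

```text
t: 36.97
eef_pos: [0.4857, -0.1796, 0.2669]
eef_rot: [0.678, 0.736, 0.0, 0.001]
wrist_force: [-0.6, -0.3, -1.2]
width: 0.0212
grip_force: 59.1
```

>>> send_rows(
  motion=[
    [0.1, 0, 0, 0, 0.6],
    [0.1, 0, 0, 0, 0.6],
    [0.1, 0, 0, 0, 0.6],
    [0.1, 0, 0, 0, 0.6],
    [0.1, 0, 0, 0, 0.6],
  ],
)

```text
t: 37.38
eef_pos: [0.4857, -0.1796, 0.267]
eef_rot: [0.865, 0.502, 0.001, 0.0]
wrist_force: [-0.9, -0.0, -0.5]
width: 0.0212
grip_force: 59.1
```

>>> send_rows(
  motion=[
    [0.1, 0, 0, 0, 0.6],
    [0.1, 0, 0, 0, 0.6],
    [0.1, 0, 0, 0, 0.6],
    [0.1, 0, 0, 0, 0.6],
    [0.1, 0, 0, 0, 0.6],
  ],
)

```text
t: 37.8
eef_pos: [0.4857, -0.1796, 0.2669]
eef_rot: [0.974, 0.225, 0.001, 0.0]
wrist_force: [0.0, 1.2, -0.1]
width: 0.021
grip_force: 59.1
```

>>> send_rows(
  motion=[
    [0.1, 0, 0, 0, 0.405],
    [0.1, 0, 0, 0, 0.405],
    [0.1, 0, 0, 0, 0.405],
    [0.1, 0, 0, 0, 0.405],
    [0.1, 0, 0, 0, 0.405],
  ],
)

```text
t: 38.22
eef_pos: [0.4857, -0.1797, 0.2669]
eef_rot: [1.0, 0.027, 0.001, 0.0]
wrist_force: [-0.3, -0.5, -1.5]
width: 0.0211
grip_force: 59.1
```

```bash
cat >> h.py <<'E'
def held3():
    im,d,c,M=grab('wrist'); s=status.sense(); m=R.from_quat(s['eef_rot']).as_matrix(); p=np.array(s['eef_pos'])
    hsv=cv2.cvtColor(im,cv2.COLOR_RGB2HSV).astype(int); H,S,V=hsv[...,0],hsv[...,1],hsv[...,2]
    for nm,k in (('teal',(H>82)&(H<102)&(S>120)&(V>30)),('red',((H<7)|(H>173))&(S>140)&(V>40))):
        P=np.array([p3(q,d,c,M) for q in zip(*np.where(k&(d>0))[::-1])]); T=(P-p)@m*1e3
        T=T[(np.abs(T[:,1])<16)&(np.abs(T[:,0])<45)&(T[:,2]>45)&(T[:,2]<90)]
        print(nm,len(T)); 
        if len(T): print(np.round(np.percentile(T,[1,50,99],axis=0),1))
E
python3 - <<'E'
from h import *
held3(); togo(.487,-.179,.2285,93.05)
E
```

```text
teal 4804
[[-30.  -11.6  70.5]
 [ -4.8  -0.7  71.5]
 [ 16.8  10.4  72.4]]
red 1493
[[ 17.9 -12.   71. ]
 [ 23.7  -0.3  72.2]
 [ 27.8  11.1  78. ]]
t 38.27 tcp [ 0.4856 -0.1798  0.2668] y-ang -86.83 tilt [ 0.0011 -0.0003] w 0.0207 gf 59.1 F [-0.2  0.9 -0.6] j [-0.488  0.28   1.733  0.     1.128  1.027]
shift [ 1.4 -0.7 38.3] yaw 0.002 or other half turn
```

>>> send_rows(
  motion=[
    [0.1, 4.4, -1, 10, 0],
    [0.1, 4.4, -1, 20, 0],
    [0.1, 4.4, -1, 30, 0],
    [0.1, 4.4, -1, 38, 0],
    [0.1, 4.4, -1, 38, 0],
  ],
)

```text
t: 38.68
eef_pos: [0.4896, -0.1802, 0.2271]
eef_rot: [1.0, 0.027, -0.0, 0.001]
wrist_force: [-0.4, -1.4, 2.4]
width: 0.0208
grip_force: 59.5
```

>>> send_rows(
  motion=[
    [0.42, 0, 0, 0, 0],
    [0.42, 0, 0, 0, 0],
    [0.42, 0, 0, 0, 0],
    [0.42, 0, 0, 0, 0],
    [0.42, 0, 0, -45, 0],
  ],
)

```text
t: 39.1
eef_pos: [0.4854, -0.1773, 0.2637]
eef_rot: [1.0, 0.027, -0.006, -0.004]
wrist_force: [0.2, -0.0, -0.2]
width: 0.0356
grip_force: 0.0
```

>>> send_rows(
  motion=[
    [0.42, 0, 0, 0, 0],
    [0.42, 0, 0, 0, 0],
  ],
)

```text
t: 39.27
eef_pos: [0.4908, -0.18, 0.2719]
eef_rot: [1.0, 0.027, 0.002, 0.001]
wrist_force: [-0.3, 0.7, -0.6]
width: 0.0356
grip_force: 0.0
```

```bash
python3 - <<'E'
from h import *
im=chk(); save(im,'w12.png'); togo(.5222,.403,.27,1.5)
E
```

```text
teal 6812
  x -10 127 y [-18.  25.] z [13.4 13.8 14. ]
  x 2 666 y [-18.  28.] z [13.4 14.1 14.6]
  x 14 727 y [-18.  26.] z [13.  13.7 14.1]
  x 26 771 y [-18.  27.] z [13.5 14.1 14.6]
  x 38 824 y [-18.  25.] z [13.  13.7 14.2]
  x 50 871 y [-19.  26.] z [13.5 14.1 14.7]
  x 62 936 y [-18.  25.] z [13.  13.7 14.2]
  x 74 996 y [-18.  28.] z [13.5 14.1 14.7]
  x 86 894 y [-17.  25.] z [10.4 13.6 14.2]
red 1792
  x -10 58 y [-29. -20.] z [10.6 13.2 14.1]
  x 2 173 y [-30. -20.] z [10.5 13.3 14. ]
  x 14 173 y [-30. -20.] z [10.6 13.3 14. ]
  x 26 186 y [-30. -21.] z [10.9 13.4 14.1]
  x 38 191 y [-30. -21.] z [11.5 13.3 14.3]
  x 50 196 y [-30. -21.] z [11.5 13.5 14.1]
  x 62 233 y [-30. -21.] z [10.5 13.4 14.2]
  x 74 259 y [-30. -20.] z [10.4 13.3 14.1]
  x 86 317 y [-29. -18.] z [ 3.5 11.7 13.9]
t 39.32 tcp [ 0.4898 -0.1795  0.2706] y-ang -86.92 tilt [ 0.0018 -0.001 ] w 0.0358 gf 0.0 F [ 0.1 -0.6  0.1] j [-0.484  0.281  1.721 -0.     1.138  1.033]
shift [  63.6 -579.9    0.1] yaw -1.543 or other half turn
```

>>> send_rows(
  motion=[
    [0.6, 21, -193, 0, 0],
    [0.6, 21, -193, 0, 0],
    [0.6, 21, -193, 0, 0],
    [0.6, 21, -193, 0, 0],
    [0.6, 21, -193, 0, 0],
  ],
)

```text
t: 39.73
eef_pos: [0.4987, 0.0176, 0.2688]
eef_rot: [1.0, 0.027, -0.001, -0.001]
wrist_force: [0.7, -0.7, 0.6]
width: 0.0512
grip_force: 0.0
```

>>> send_rows(
  motion=[
    [0.6, 21, -193, 0, 0],
    [0.6, 21, -193, 0, 0],
    [0.6, 21, -193, 0, 0],
    [0.6, 21, -193, 0, 0],
    [0.6, 21, -193, 0, 0],
  ],
)

```text
t: 40.15
eef_pos: [0.5096, 0.2117, 0.2688]
eef_rot: [1.0, 0.028, -0.001, -0.0]
wrist_force: [1.3, -0.1, 0.4]
width: 0.0511
grip_force: 0.0
```

>>> send_rows(
  motion=[
    [0.6, 21, -193, 0, -0.5],
    [0.6, 21, -193, 0, -0.5],
    [0.6, 21, -193, 0, -0.5],
    [0.6, 21, -193, 0, -0.5],
    [0.6, 21, -193, 0, -0.5],
  ],
)

```text
t: 40.57
eef_pos: [0.5203, 0.4057, 0.2684]
eef_rot: [0.961, 0.277, -0.001, -0.0]
wrist_force: [0.4, 0.1, -0.3]
width: 0.051
grip_force: 0.0
```

>>> send_rows(
  motion=[
    [0.6, 0, 0, 0, -0.6],
    [0.6, 0, 0, 0, -0.6],
    [0.6, 0, 0, 0, -0.6],
    [0.6, 0, 0, 0, -0.6],
    [0.6, 0, 0, 0, -0.6],
  ],
)

```text
t: 40.98
eef_pos: [0.5204, 0.402, 0.2681]
eef_rot: [0.836, 0.548, -0.001, -0.0]
wrist_force: [0.4, -0.1, 0.6]
width: 0.0514
grip_force: 0.0
```

>>> send_rows(
  motion=[
    [0.6, 0, 0, 100, -0.443],
    [0.6, 0, 0, 100, -0.443],
    [0.6, 0, 0, 100, -0.443],
    [0.6, 0, 0, 100, -0.443],
    [0.6, 0, 0, 100, -0.443],
  ],
)

```text
t: 41.4
eef_pos: [0.5194, 0.401, 0.1664]
eef_rot: [0.697, 0.717, -0.003, -0.001]
wrist_force: [1.0, 0.3, -0.0]
width: 0.0512
grip_force: 0.0
```

```bash
python3 - <<'E'
from h import *
o,im=seg(); togo(.5222,.4025,.081,1.5)
E
```

```text
clip [0.5245 0.4084] hinge ang -89.6 size [23. 54.] px [296. 208.]
t 41.45 tcp [0.5203 0.4017 0.168 ] y-ang 1.39 tilt [-0.0028 -0.0017] w 0.0509 gf 0.0 F [0.1 1.  0.8] j [ 0.552  0.575  1.51  -0.     1.059  0.528]
shift [ 0.9  2.1 87. ] yaw -0.002 or other half turn
```

>>> send_rows(
  motion=[
    [0.6, 2.5, 2.5, 40, 0],
    [0.6, 2.5, 2.5, 70, 0],
    [0.6, 2.5, 2.5, 82, 0],
    [0.6, 2.5, 2.5, 87, 0],
    [0.6, 2.5, 2.5, 87, 0],
  ],
)

```text
t: 41.87
eef_pos: [0.5234, 0.4045, 0.0823]
eef_rot: [0.698, 0.716, -0.001, -0.0]
wrist_force: [-0.2, -0.3, 0.1]
width: 0.0511
grip_force: 0.0
```

>>> send_rows(
  motion=[
    [0.1, 0, 0, 0, 0],
    [0.1, 0, 0, 0, 0],
    [0.1, 0, 0, 0, 0],
    [0.1, 0, 0, 0, 0],
    [0.1, 0, 0, 0, 0],
  ],
)

```text
t: 42.28
eef_pos: [0.5248, 0.4055, 0.0852]
eef_rot: [0.698, 0.716, 0.002, 0.0]
wrist_force: [-1.8, -0.9, 7.4]
width: 0.0201
grip_force: 58.5
```

>>> send_rows(
  motion=[
    [0.1, 0, 0, -40, 0],
    [0.1, 0, 0, -80, 0],
    [0.1, 0, 0, -120, 0],
    [0.1, 0, 0, -160, 0],
    [0.1, 0, 0, -185, 0],
  ],
)

```text
t: 42.7
eef_pos: [0.5249, 0.4056, 0.2739]
eef_rot: [0.698, 0.716, 0.003, 0.001]
wrist_force: [0.6, 0.2, -0.0]
width: 0.0198
grip_force: 58.7
```

>>> send_rows(
  motion=[
    [0.1, 0, 0, 0, 0],
    [0.1, 0, 0, 0, 0],
  ],
)

```text
t: 42.87
eef_pos: [0.5247, 0.4054, 0.2712]
eef_rot: [0.698, 0.716, 0.003, 0.001]
wrist_force: [-1.2, 0.5, -0.0]
width: 0.0197
grip_force: 58.7
```

```bash
python3 - <<'E'
from h import *
held3(); togo(.4895,-.176,.268,93.05)
E
```

```text
teal 5105
[[-18.7 -10.   69.1]
 [  8.3   0.8  71.1]
 [ 29.   11.5  78.7]]
red 665
[[-27.9 -10.7  48.8]
 [-23.7   0.4  71.5]
 [ -8.5  11.8  72.6]]
t 42.92 tcp [0.5237 0.4047 0.2689] y-ang 1.48 tilt [0.0015 0.0009] w 0.02 gf 58.7 F [ 0.1 -0.4 -1.4] j [ 0.554  0.476  1.409 -0.     1.255  0.528]
shift [-579.7  -49.1    0.4] yaw 1.543 or other half turn
```

>>> send_rows(
  motion=[
    [0.1, -193, -16, 0, 0],
    [0.1, -193, -16, 0, 0],
    [0.1, -193, -16, 0, 0],
    [0.1, -193, -16, 0, 0],
    [0.1, -193, -16, 0, 0],
  ],
)

```text
t: 43.33
eef_pos: [0.5105, 0.2079, 0.2658]
eef_rot: [0.698, 0.716, -0.003, -0.001]
wrist_force: [-0.2, 0.6, 0.3]
width: 0.02
grip_force: 58.7
```

>>> send_rows(
  motion=[
    [0.1, -193, -16, 0, 0],
    [0.1, -193, -16, 0, 0],
    [0.1, -193, -16, 0, 0],
    [0.1, -193, -16, 0, 0],
    [0.1, -193, -16, 0, 0],
  ],
)

```text
t: 43.75
eef_pos: [0.4998, 0.015, 0.2662]
eef_rot: [0.698, 0.716, -0.002, -0.001]
wrist_force: [0.4, 0.1, 0.6]
width: 0.0196
grip_force: 58.7
```

>>> send_rows(
  motion=[
    [0.1, -193, -16, 0, -0.5],
    [0.1, -193, -16, 0, -0.5],
    [0.1, -193, -16, 0, -0.5],
    [0.1, -193, -16, 0, -0.5],
    [0.1, -193, -16, 0, -0.5],
  ],
)

```text
t: 44.17
eef_pos: [0.4893, -0.1717, 0.2662]
eef_rot: [0.496, 0.868, 0.0, -0.002]
wrist_force: [0.5, 1.4, -1.0]
width: 0.0198
grip_force: 58.7
```

>>> send_rows(
  motion=[
    [0.1, 0, 0, 0, -0.6],
    [0.1, 0, 0, 0, -0.6],
    [0.1, 0, 0, 0, -0.6],
    [0.1, 0, 0, 0, -0.6],
    [0.1, 0, 0, 0, -0.6],
  ],
)

```text
t: 44.58
eef_pos: [0.4897, -0.1707, 0.266]
eef_rot: [0.218, 0.976, 0.0, -0.002]
wrist_force: [0.2, -0.9, 0.6]
width: 0.02
grip_force: 58.7
```

>>> send_rows(
  motion=[
    [0.1, 0, 0, 0, -0.498],
    [0.1, 0, 0, 0, -0.498],
    [0.1, 0, 0, 0, -0.498],
    [0.1, 0, 0, 0, -0.498],
    [0.1, 0, 0, 0, -0.498],
  ],
)

```text
t: 45.0
eef_pos: [0.4898, -0.1704, 0.2661]
eef_rot: [-0.029, 1.0, 0.001, -0.002]
wrist_force: [-0.0, -0.2, -0.4]
width: 0.0199
grip_force: 58.7
```

```bash
python3 - <<'E'
from h import *
held3(); togo(.490,-.174,.2315,93.05)
E
```

```text
teal 5119
[[-18.9 -10.4  72.5]
 [  8.4   0.6  73.5]
 [ 28.8  11.5  81.7]]
red 694
[[-28.9 -10.5  50.8]
 [-23.9   0.5  73.8]
 [ -8.7  12.   76. ]]
t 45.05 tcp [ 0.49   -0.1705  0.2664] y-ang 92.91 tilt [-0.003   0.0014] w 0.0202 gf 58.7 F [-0.5  0.5 -0.9] j [-0.468  0.284  1.728 -0.     1.133 -2.089]
shift [ 0.1 -3.6 34.9] yaw -0.003 or other half turn
```

>>> send_rows(
  motion=[
    [0.1, 0, -3.5, 10, 0],
    [0.1, 0, -3.5, 20, 0],
    [0.1, 0, -3.5, 28, 0],
    [0.1, 0, -3.5, 33, 0],
    [0.1, 0, -3.5, 33, 0],
  ],
)

```text
t: 45.47
eef_pos: [0.4901, -0.174, 0.233]
eef_rot: [-0.026, 1.0, 0.001, -0.002]
wrist_force: [0.3, 1.2, -0.1]
width: 0.0199
grip_force: 58.7
```

>>> send_rows(
  motion=[
    [0.42, 0, 0, 0, 0],
    [0.42, 0, 0, 0, 0],
    [0.42, 0, 0, 0, 0],
    [0.42, 0, 0, 0, 0],
    [0.42, 0, 0, -45, 0],
  ],
)

```text
t: 45.88
eef_pos: [0.4875, -0.1727, 0.271]
eef_rot: [-0.026, 1.0, 0.003, -0.006]
wrist_force: [1.1, 0.2, 0.1]
width: 0.0355
grip_force: 0.0
```

>>> send_rows(
  motion=[
    [0.42, 0, 0, 0, 0],
    [0.42, 0, 0, 0, 0],
  ],
)

```text
t: 46.05
eef_pos: [0.4926, -0.1752, 0.279]
eef_rot: [-0.027, 1.0, -0.001, 0.002]
wrist_force: [-0.0, -0.6, -0.0]
width: 0.0359
grip_force: 0.0
```

```bash
python3 - <<'E'
from h import *
im=chk(); save(im,'w13.png'); togo(.3935,-.3465,.27,125)
E
```

```text
teal 9159
  x -10 121 y [-16.  27.] z [13.2 13.7 14. ]
  x 2 650 y [-17.  27.] z [13.5 14.2 14.7]
  x 14 742 y [-17.  27.] z [12.9 13.7 14.1]
  x 26 748 y [-17.  27.] z [13.4 14.1 14.7]
  x 38 829 y [-17.  27.] z [12.8 13.7 14.2]
  x 50 881 y [-18.  27.] z [13.3 14.1 14.7]
  x 62 945 y [-18.  27.] z [12.8 13.7 14.2]
  x 74 975 y [-17.  28.] z [13.5 14.1 14.7]
  x 86 1071 y [-17.  27.] z [12.8 13.7 14.2]
  x 98 1155 y [-18.  27.] z [13.4 14.2 14.8]
  x 110 1042 y [-18.  28.] z [10.4 13.7 14.2]
red 1382
  x -10 33 y [-28. -20.] z [11.3 13.7 14.2]
  x 2 110 y [-29. -20.] z [11.3 13.6 14.1]
  x 14 112 y [-29. -20.] z [11.2 13.4 14. ]
  x 26 114 y [-29. -21.] z [11.4 13.5 14. ]
  x 38 123 y [-30. -21.] z [11.4 13.5 14.3]
  x 50 133 y [-30. -21.] z [11.4 13.6 14.2]
  x 62 147 y [-30. -20.] z [11.1 13.5 14.1]
  x 74 152 y [-28. -20.] z [11.7 13.6 14.1]
  x 86 157 y [-29. -20.] z [11.8 13.5 14. ]
  x 98 100 y [-26. -21.] z [13.4 13.8 14.4]
  x 110 201 y [-30. -20.] z [ 3.3 11.6 14.1]
t 46.1 tcp [ 0.4917 -0.1747  0.2777] y-ang 93.04 tilt [ 0.0023 -0.0013] w 0.0356 gf 0.0 F [ 0.2  0.1 -0.1] j [-0.474  0.273  1.712 -0.     1.154 -2.098]
shift [ 107.2 -166.3    7.7] yaw -0.558 or other half turn
```

View pics/w13.png

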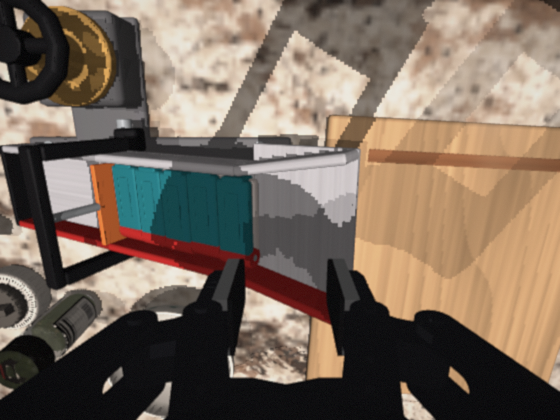

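>>> send_rows(
  motion=[
    [1, 107, -166, 0, 0],
    [1, 107, -166, 0, 0],
    [1, 107, -166, 0, 0],
    [1, 107, -166, 0, 0],
    [1, 107, -166, 0, 0],
  ],
)

```text
t: 46.52
eef_pos: [0.3911, -0.3478, 0.2758]
eef_rot: [-0.026, 1.0, 0.0, -0.001]
wrist_force: [1.2, -0.2, 0.1]
width: 0.0854
grip_force: 0.0
```

>>> send_rows(
  motion=[
    [1, 0, 0, 0, -0.4],
    [1, 0, 0, 0, -0.4],
    [1, 0, 0, 0, -0.4],
    [1, 0, 0, 0, -0.4],
    [1, 0, 0, 0, -0.4],
  ],
)

```text
t: 46.93
eef_pos: [0.3925, -0.3455, 0.2756]
eef_rot: [-0.225, 0.974, 0.001, -0.001]
wrist_force: [0.2, 0.0, 0.0]
width: 0.0854
grip_force: 0.0
```

```bash
python3 - <<'E'
from h import *
togo(.3935,-.3465,.1634,116)
E
```

```text
t 46.93 tcp [ 0.3925 -0.3455  0.2756] y-ang 115.98 tilt [-0.0014  0.0014] w 0.0854 gf 0.0 F [0.2 0.  0. ] j [-0.854  0.279  1.71  -0.     1.155 -2.878]
shift [ -0.5  -1.6 112.2] yaw -0.0 or other half turn
```

>>> send_rows(
  motion=[
    [1, -0.5, -1.5, 40, 0],
    [1, -0.5, -1.5, 80, 0],
    [1, -0.5, -1.5, 100, 0],
    [1, -0.5, -1.5, 112, 0],
    [1, -0.5, -1.5, 112, 0],
  ],
)

```text
t: 47.35
eef_pos: [0.3925, -0.345, 0.1612]
eef_rot: [-0.224, 0.975, 0.003, -0.002]
wrist_force: [0.3, -0.3, -0.9]
width: 0.0858
grip_force: 0.0
```

>>> send_rows(
  motion=[
    [0.5, 0, 0, 0, 0],
    [0.5, 0, 0, 0, 0],
    [0.5, 0, 0, 0, 0],
    [0.5, 0, 0, 0, 0],
    [0.5, 0, 0, 0, 0],
  ],
)

```text
t: 47.77
eef_pos: [0.394, -0.3465, 0.1657]
eef_rot: [-0.224, 0.975, 0.0, 0.0]
wrist_force: [-2.4, 4.5, 7.4]
width: 0.0647
grip_force: 66.2
```

>>> send_rows(
  motion=[
    [0.5, 0, 0, 0, 0.12],
    [0.5, 0, 0, 0, 0.24],
    [0.5, 0, 0, 0, 0.36],
    [0.5, 0, 0, 0, 0.48],
    [0.5, 0, 0, 0, 0.6],
  ],
)

```text
t: 48.18
eef_pos: [0.394, -0.3463, 0.1656]
eef_rot: [0.076, 0.997, 0.0, -0.0]
wrist_force: [-2.3, 4.4, 6.6]
width: 0.0644
grip_force: 66.0
```

>>> send_rows(
  motion=[
    [0.5, 0, 0, 0, 0.12],
    [0.5, 0, 0, 0, 0.24],
    [0.5, 0, 0, 0, 0.36],
    [0.5, 0, 0, 0, 0.48],
    [0.5, 0, 0, 0, 0.6],
  ],
)

```text
t: 48.6
eef_pos: [0.3941, -0.3462, 0.1656]
eef_rot: [0.368, 0.93, 0.0, -0.0]
wrist_force: [-2.3, 5.3, 7.4]
width: 0.0646
grip_force: 66.0
```

```bash
python3 -c "
from h import *
print(st()['moment'])"
```

```text
t 48.6 tcp [ 0.3941 -0.3462  0.1656] y-ang 46.85 tilt [0.0002 0.0008] w 0.0646 gf 66.0 F [-2.3  5.3  7.4] j [-0.853  0.423  1.82   0.001  0.898 -1.671]
[1.1688 0.0209 0.0818]
```

>>> send_rows(
  motion=[
    [0.5, 0, 0, 0, 0.12],
    [0.5, 0, 0, 0, 0.24],
    [0.5, 0, 0, 0, 0.36],
    [0.5, 0, 0, 0, 0.48],
    [0.5, 0, 0, 0, 0.6],
  ],
)

```text
t: 49.02
eef_pos: [0.3942, -0.3462, 0.1656]
eef_rot: [0.626, 0.78, 0.0, -0.0]
wrist_force: [-3.4, 5.9, 7.5]
width: 0.0646
grip_force: 66.0
```

>>> send_rows(
  motion=[
    [0.5, 0, 0, 0, 0.12],
    [0.5, 0, 0, 0, 0.24],
    [0.5, 0, 0, 0, 0.36],
    [0.5, 0, 0, 0, 0.48],
    [0.5, 0, 0, 0, 0.6],
  ],
)

```text
t: 49.43
eef_pos: [0.3943, -0.3462, 0.1657]
eef_rot: [0.829, 0.56, 0.0, 0.0]
wrist_force: [-1.5, 6.8, 7.0]
width: 0.0646
grip_force: 66.0
```

>>> send_rows(
  motion=[
    [0.5, 0, 0, 0, 0.12],
    [0.5, 0, 0, 0, 0.24],
    [0.5, 0, 0, 0, 0.36],
    [0.5, 0, 0, 0, 0.48],
    [0.5, 0, 0, 0, 0.6],
  ],
)

```text
t: 49.85
eef_pos: [0.3944, -0.3463, 0.1657]
eef_rot: [0.957, 0.29, 0.0, 0.0]
wrist_force: [-1.2, 6.3, 4.6]
width: 0.0647
grip_force: 66.0
```

>>> send_rows(
  motion=[
    [0.5, 0, 0, 0, 0.12],
    [0.5, 0, 0, 0, 0.24],
    [0.5, 0, 0, 0, 0.36],
    [0.5, 0, 0, 0, 0.48],
    [0.5, 0, 0, 0, 0.6],
  ],
)

```text
t: 50.27
eef_pos: [0.3944, -0.3465, 0.1657]
eef_rot: [1.0, -0.006, 0.0, 0.0]
wrist_force: [-0.7, 5.9, 5.3]
width: 0.0651
grip_force: 66.0
```

```bash
python3 -c "
from h import *
print(st()['moment'])"
```

```text
t 50.27 tcp [ 0.3944 -0.3465  0.1657] y-ang -90.64 tilt [ 0.0009 -0.0002] w 0.0651 gf 66.0 F [-0.7  5.9  5.3] j [-0.853  0.423  1.82   0.001  0.897  0.729]
[0.4516 0.0807 0.0649]
```

>>> send_rows(
  motion=[
    [0.5, 0, 0, 0, 0.12],
    [0.5, 0, 0, 0, 0.24],
    [0.5, 0, 0, 0, 0.36],
    [0.5, 0, 0, 0, 0.48],
    [0.5, 0, 0, 0, 0.6],
  ],
)

```text
t: 50.68
eef_pos: [0.3944, -0.3466, 0.1657]
eef_rot: [0.954, -0.301, 0.0, 0.0]
wrist_force: [-1.2, 5.9, 5.5]
width: 0.0646
grip_force: 65.9
```

>>> send_rows(
  motion=[
    [0.5, 0, 0, 0, 0.08],
    [0.5, 0, 0, 0, 0.16],
    [0.5, 0, 0, 0, 0.24],
    [0.5, 0, 0, 0, 0.32],
    [0.5, 0, 0, 0, 0.32],
  ],
)

```text
t: 51.1
eef_pos: [0.3943, -0.3465, 0.1655]
eef_rot: [0.894, -0.448, 0.0, -0.0]
wrist_force: [-2.7, 6.6, 5.2]
width: 0.0641
grip_force: 65.4
```

```bash
python3 -c "
from h import *
print(st()['moment'])"
```

```text
t 51.1 tcp [ 0.3943 -0.3465  0.1655] y-ang -143.22 tilt [0.0006 0.    ] w 0.0641 gf 65.4 F [-2.7  6.6  5.2] j [-0.853  0.424  1.82   0.001  0.897  1.646]
[ 1.1286  0.173  -0.0439]
```

>>> send_rows(
  motion=[
    [0.5, 0, 0, 0, 0.06],
    [0.5, 0, 0, 0, 0.12],
    [0.5, 0, 0, 0, 0.18],
    [0.5, 0, 0, 0, 0.24],
    [0.5, 0, 0, 0, 0.3],
  ],
)

```text
t: 51.52
eef_pos: [0.395, -0.3483, 0.1652]
eef_rot: [0.819, -0.574, 0.002, 0.001]
wrist_force: [-0.2, -9.6, -10.5]
width: 0.0643
grip_force: 90.1
```

```bash
python3 -c "
from h import *
print(st()['moment'])"
```

```text
t 51.52 tcp [ 0.395  -0.3483  0.1652] y-ang -160.07 tilt [ 0.0016 -0.0042] w 0.0643 gf 90.1 F [ -0.2  -9.6 -10.5] j [-0.853  0.425  1.819 -0.002  0.894  1.942]
[-1.2754 -0.0715  0.1201]
```

>>> send_rows(
  motion=[
    [1, 0, 0, 0, 0],
    [1, 0, 0, 0, 0],
    [1, 0, 0, 0, 0],
    [1, 0, 0, -40, 0],
    [1, 0, 0, -80, 0],
  ],
)

```text
t: 51.93
eef_pos: [0.3931, -0.3459, 0.2436]
eef_rot: [0.819, -0.574, -0.003, -0.001]
wrist_force: [2.0, -0.5, -0.3]
width: 0.0856
grip_force: 0.0
```

>>> send_rows(
  motion=[
    [1, 0, 0, -80, -0.6],
    [1, 0, 0, -80, -0.6],
    [1, 0, 0, -80, -0.6],
    [1, 0, 0, -80, -0.6],
    [1, 0, 0, -80, -0.6],
  ],
)

```text
t: 52.35
eef_pos: [0.3946, -0.3475, 0.3262]
eef_rot: [0.953, -0.304, 0.001, 0.001]
wrist_force: [-0.7, 0.5, -0.2]
width: 0.0856
grip_force: 0.0
```

>>> send_rows(
  motion=[
    [1, 0, 0, 0, -0.2],
    [1, 0, 0, 0, -0.2],
    [1, 0, 0, 0, -0.2],
    [1, 0, 0, 0, -0.2],
  ],
)

```text
t: 52.68
eef_pos: [0.3942, -0.3471, 0.3248]
eef_rot: [0.977, -0.212, 0.0, 0.0]
wrist_force: [-0.6, -0.4, 0.6]
width: 0.0854
grip_force: 0.0
```

```bash
python3 - <<'E'
from h import *
st(); im=chk(); save(im,'w14.png')
E
```

```text
t 52.68 tcp [ 0.3942 -0.3471  0.3248] y-ang -114.47 tilt [ 0.0004 -0.0004] w 0.0854 gf 0.0 F [-0.6 -0.4  0.6] j [-0.853  0.231  1.642  0.     1.267  1.144]
teal 5697
  x -130 575 y [-18.  27.] z [13.4 14.  14.7]
  x -118 621 y [-18.  26.] z [12.9 13.7 14.4]
  x -106 621 y [-16.  28.] z [13.4 14.1 14.8]
  x -94 660 y [-16.  28.] z [12.9 13.7 14.5]
  x -82 663 y [-16.  28.] z [13.4 14.1 14.9]
  x -70 712 y [-16.  28.] z [12.8 13.7 14.5]
  x -58 712 y [-16.  28.] z [13.5 14.  14.7]
  x -46 740 y [-16.  28.] z [12.9 13.7 14.5]
  x -34 283 y [-8. 28.] z [13.4 14.  14.8]
red 1131
  x -130 118 y [-30. -21.] z [10.7 13.5 14.1]
  x -118 133 y [-31. -21.] z [ 9.1 13.3 14.1]
  x -106 120 y [-27. -19.] z [11.6 13.5 14.1]
  x -94 123 y [-27. -19.] z [11.3 13.4 14.1]
  x -82 127 y [-27. -19.] z [11.6 13.6 14.5]
  x -70 132 y [-27. -19.] z [11.5 13.4 14.4]
  x -58 141 y [-27. -19.] z [11.5 13.7 14.4]
  x -46 143 y [-27. -19.] z [11.2 13.5 14. ]
  x -34 58 y [-27. -20.] z [12.7 13.8 14.2]
```

View pics/w14.png

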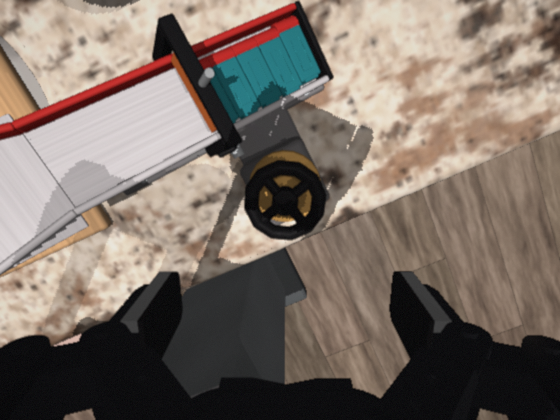

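```bash
python3 - <<'E'
from h import *
a=np.radians(93.07); t=np.radians(27); X=np.array([np.cos(a)*np.cos(t),np.sin(a)*np.cos(t),np.sin(t)]); Z=np.array([-np.cos(a)*np.sin(t),-np.sin(a)*np.sin(t),np.cos(t)]); Y=np.cross(Z,X)
im,d,c,M=grab('wrist')
fs=[('now',im,d,M)]+[(n,)+tuple(np.load(n+'.npz')[k] for k in ('im','d','M')) for n in ('w2','w6')]
for n,im,d,M in fs:
    h=cv2.cvtColor(im,cv2.COLOR_RGB2HSV).astype(int); k=(h[...,0]>7)&(h[...,0]<18)&(h[...,1]>190)&(h[...,2]>80)&(d>0)
    Q=(np.array([p3(q,d,c,M) for q in zip(*np.where(k)[::-1])])-np.array([.4955,-.2963,.0762]))@np.c_[X,Y,Z]*1e3
    Q=Q[(np.abs(Q[:,0])<15)&(np.abs(Q[:,1])<30)&(Q[:,2]>-5)&(Q[:,2]<80)]
    print(n,len(Q),np.round(np.percentile(Q,[1,50,99],axis=0),1))
E
```

```text
now 287 [[ -2.9 -29.8  33.7]
 [ -2.5  -3.2  42.1]
 [  1.4  28.7  63.1]]
w2 942 [[ -3.3 -27.9  32.4]
 [ -2.6   4.   45.3]
 [ -2.   29.5  56.3]]
w6 636 [[ -4.2 -29.1   5.5]
 [ -2.6   6.3  17.5]
 [ -2.   29.1  27.5]]
```

```bash
python3 -c "
from h import *
print(manip.job_done())"
```

```text
the job is handed in; nothing more can be done
None
```

The shutter was wound shut and all five clips loaded in a row. It was then wound back open, and the clips lie in the pick-up bay teal up with the hinges at the red cheek (the top clip is mostly hidden under the bridge). The bowl, jar and timer were not touched, and the job is handed in with no verdict returned.

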